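Squeeze the loose end of a breadboard home with a one-hand ratchet clamp

TASK

The end strip of the wooden breadboard has worked loose on its dowels: set the one-hand bar clamp over the board lengthwise, so that its jaws hang past the two ends, and pump its trigger until the strip is home with no gap and the jaws are tight on both ends, so that the trigger can no longer be squeezed right in; let the clamp, not your fingers, push the strip. Then press the button on top of its handle until the jaws have sprung fully open again, lift the clamp off, and leave it standing upright on its feet on the worktop, a hand's width clear of the board. Do not disturb the other things.

Things in the scene. Friction and masses are not known exactly. Their poses are not given: they have to be found in the camera images.
- board: Light wooden breadboard lying on the worktop; it does not move. Origin on the worktop; its x runs lengthwise along the dowels towards the loose end strip, z up. The slab spans x -75 to +45 mm and y -60 to +60 mm; top 30 mm above the worktop.
- strip: The loose end strip, same wood, 25 (board's x) x 120 x 26 mm; slides on dowels along the board's x only. Origin at its middle, axes as the board's, outer face 12.5 mm beyond. Home (no gap) with its origin at board x = 57.5 mm; starts 9 to 13 mm further out. It stays where it is left; sliding it takes about 6 N.
- clamp_handle (a point): Black ratchet bar clamp, 0.55 kg, loose, standing on the feet of its two jaws. This is the middle of its upright handle, 104 mm above the feet; x along the bar from head to far jaw, z up. Handle 28 mm in x, 26 mm in y, from 28 mm below to 24 mm above this point; the head under it spans x -44 to +36 mm, 34 mm wide. Carried by the two sides (squeezed along y) the trigger is left alone.
- clamp_grip (a point): Middle of the clamp's squeeze trigger, at rest 37 mm ahead (x) of the handle's middle, same height and axes; it moves with the trigger. A plate 12 mm thick, 22 mm wide, 46 mm tall. Handle and trigger together measure 57 mm along x at rest, 41 mm squeezed right in.
- clamp_button (a point): Middle of the top of the release button, a grey disc 19 mm across, 11 mm proud of the handle's top, 139 mm above the feet. It goes down 7.5 mm, up to about 8 N; held down, the ratchet is free and a weak spring (2 to 3 N) pushes the far jaw fully open in about a second. Let go earlier, the jaw catches again.
- clamp_near_pad (a point): Middle of the face of the head's jaw pad, facing the far jaw (+x), fixed 30 mm ahead of the handle's middle and 85 mm below it; axes as clamp_handle. Both pads are 44 mm wide and 30 mm tall, this point 19 mm above the feet. The jaw under the head reaches back to 48 mm behind this face, down to the worktop.
- clamp_far_pad (a point): Middle of the face of the far jaw's pad, facing back to the head, 19 mm above the feet; axes as clamp_handle. The far jaw is 32 mm thick behind this face and reaches down to the worktop. The bar that carries it is 10 mm wide, 52 to 66 mm above the feet, and its tail sticks out 46 mm behind the handle's middle, further as the clamp closes.
- clamp_mid (a point): A point 118 mm ahead of the handle's middle along the clamp's x, about half-way along the clamp, 16 mm above the feet; axes as clamp_handle.
- clamp_bar (a joint): How far the far jaw has been drawn in, m: 0 fully open (200 mm between the pads), up to 0.070 (130 mm). The ratchet holds it every 12 mm; it starts up to 12 mm drawn in.
- clamp_trigger (a joint): How far the trigger is squeezed towards the handle, m: 0 at rest, 0.016 right in. A spring (5 N) returns it. A full stroke draws the jaw in one tooth (12 mm), taking up to about 20 N while the strip is being pushed; once the strip is home and the jaws are tight it stops part way and cannot be squeezed right in.
- spice_a: A bystander to leave alone: a small glass spice jar with a dark cap, 41 mm across and 105 mm tall. Origin at its base.
- tea_box: A bystander to leave alone: a tea carton, 58 x 122 x 68 mm. Origin at its base.
- checked_cup: A bystander to leave alone: a small cup with a checked band standing upside down, 66 mm across, 53 mm tall. Origin at its base.
- mug_a: A bystander to leave alone: a white mug with a leaf pattern, 92 mm across, 95 mm tall. Origin at its base.
- salt_shaker: A bystander to leave alone: a small salt shaker, 44 mm across, 90 mm tall. Origin at its base.
Mind the look-alikes: they are no part of the job. Several things look just like the board: the one meant starts farthest to the robot's left.

How it is judged:
By the outcome, as a careful person would: the job done as asked, in the order asked, and still so for the second after the job is handed in, with the robot touching nothing.
It also fails if it takes over 72 s, if anything falls off the work surface, if the arm or the gripper's body presses on something with over 40 N, if the wrist force passes 120 N, or if a joint passes its speed limit or range.

ROBOT

A 7-joint arm with a two-finger parallel gripper is mounted at the origin on a cart in front of the work surface, level with it; the furniture and walls round the work are solid. World frame = base frame: x ahead of the robot, y to its left, z up, the work surface at z = 0. Lengths are in m, angles in rad, forces in N, time in s.
With the tool pointing down it reaches from about 0.35 to 0.9 m from the base axis. Payload 8.1 kg.
Tool frame: the origin (TCP) lies at the very end of the fingers, on their centre line; the grasp point (between the pads) lies 19 mm behind it; z points along the fingers, x is the direction in which the jaws open and shut, and the axes are right-handed (so a half turn about z gives the same grasp; the last joint's range is limited). The gripper opens to 85 mm and grips with 20 to 120 N. Pads are 22 mm wide; open, the fingers measure 114 mm over their backs; the gripper's body (76 mm by 85 mm) begins 54 mm behind the grasp point. The pads swing forward as they close: fully open they stand 13 mm farther back than shut.
Start: joints at [-1.317, 0.434, 0.025, 1.573, -0.012, 1.134, -0.075], TCP at [0.218, 0.586, 0.231] pointing down, gripper open.
Joint ranges: [-2.62, 2.62], [-0.44, 2.09], [-1.27, 1.32], [0.08, 2.57], [-1.32, 4.46], [0.12, 2], [-2.74, 2.74]. Speed limits (rad/s): [2.22, 2.22, 3.01, 3.01, 3.14, 3.14, 3.14].

INTERFACE

Orientations are given as a unit quaternion [w, x, y, z].
In Python, from plant import r, read_camera gives the robot as it stands.
- The arm moves only by the shell command python3 -m creep 'ROWS' [FORCE]. ROWS is JSON, a list of rows, each a list of 5 numbers: the closure in counts, from 0 (fully open) to 255 (shut), then the shift along the tool's x, y, z in units of 0.2 m (1.0 is 0.2 m), then the turn about the tool's z in units of 90 degrees (1.0 is 90 degrees). In form: [[claw, dx, dy, dz, spin], ...]. A call has 1 to 8 rows; each row shifts and turns the commanded pose from where the row before left it, along the tool's axes as they then stand; what a row does not reach is not made up. A row lasts 1/10 s, in which the tool goes at most 50 mm and 8.59 degrees, less where a joint would pass 70% of its speed; a pose out of reach is approached as far as the arm can. A call with a number of a shift or a turn outside -1 to 1 is refused whole. A call with a gripper value outside its range is refused whole. The fingers move at their own pace and stop on an object; FORCE is the grip in N (left out, the last holds). Time passes only in rows, so rows that do not move let the fingers close. It gives the time, the measured TCP pose, the force and the opening at its end, in the units of the state.
- r.sense(): the state, without advancing time (a new reading comes with each control period).
- read_camera(name): name is "side" or "top" or "wrist"; returns a dict with "pixels" (384x512x3 uint8, red, green, blue), "range_z" (384x512 float32, m along the optical axis (not along the pixel's ray), 0 where there is no reading), "mtx" (3x3 intrinsics, pixels), "extrinsics" (4x4, takes a point from camera to world coordinates). Camera axes: x right, y up, looking along -z (the intrinsics and any distortion apply to the point x, -y, -z); pixel columns grow to the right and rows downward; lengths in m; the calibration is good to about 2 mm. A picture is of the moment at which its call begins.
- r.sign_off(): hands the job in, once; it reports no verdict.
The state is a dict: "time": time; "qpos": joint angles; "joint_vel": joint speeds; "joint_torque": joint torques, N m; "position": TCP position; "tool_rot": TCP orientation; "contact_force": force on the tool from outside, world axes, zero at the start; "torque": the same for the moment, N m; "width": opening from 0.0 (shut) to 1.0 (fully open).
Only numpy, scipy, OpenCV 4.12 (cv2) and the standard library are available. Lean on these libraries where they do the work, as an engineer would, in place of code of your own. Each camera call takes 0.05 s, during which the arm holds its last target.

## Working session

There is one attempt and no reset: what is moved stays moved. The work goes in short steps, Python scripts to look and compute and a shell command to move; the robot and the scene stay as the last step left them, time stands still between calls to the robot, and variables do not carry over. Pictures are saved under pics/ and viewed, and the job is handed in when it is done.

```bash
ls; mkdir -p pics
python3 - <<'E'
from plant import r, read_camera
import cv2,numpy as np
print(r.sense())
for n in ["side","top","wrist"]:
    d=read_camera(n); cv2.imwrite(f"pics/a_{n}.png",d["pixels"][:,:,::-1]); print(n,d["mtx"].tolist(),np.round(d["extrinsics"],3).tolist())
    np.savez(f"a_{n}.npz",**d)
E
```

```text
pics
{'time': 0.0, 'qpos': array([-1.31661874,  0.43523157,  0.02491612,  1.57413993, -0.01159638,
        1.13399974, -0.07509632]), 'joint_vel': array([ 0.00153374, -0.000386  ,  0.00105941,  0.00054627, -0.00014453,
       -0.00114444, -0.00167136]), 'joint_torque': array([ 8.35340416e-05, -6.70475149e+01,  1.02535956e+00, -3.16224825e+01,
        1.56586838e-02,  1.22200893e-02, -1.54392501e-05]), 'position': array([0.21812507, 0.5851341 , 0.23050342]), 'tool_rot': array([ 5.16894864e-04,  8.21361151e-01,  5.70407918e-01, -6.32730437e-04]), 'contact_force': array([ 0.03695671, -0.1105516 , -0.56329904]), 'torque': array([ 0.0505117 , -0.0177827 ,  0.00230337]), 'width': 1.0012072837765604}
side [[445.59406609918585, 0.0, 246.70497787478286], [0.0, 445.59406609918585, 196.94252357354083], [0.0, 0.0, 1.0]] [[0.894, 0.211, -0.394, 0.025], [-0.447, 0.393, -0.804, -1.137], [-0.015, 0.895, 0.446, 0.688], [0.0, 0.0, 0.0, 1.0]]
top [[363.7436311300902, 0.0, 258.3942957106679], [0.0, 363.7436311300902, 191.68591579871443], [0.0, 0.0, 1.0]] [[-0.02, 0.974, -0.225, 0.276], [-1.0, -0.021, -0.002, -0.135], [-0.007, 0.225, 0.974, 1.276], [0.0, 0.0, 0.0, 1.0]]
wrist [[298.27428137688236, 0.0, 257.97552844949786], [0.0, 298.27428137688236, 191.28957373931235], [0.0, 0.0, 1.0]] [[0.349, -0.89, -0.292, 0.144], [0.937, 0.332, 0.109, 0.613], [-0.0, -0.311, 0.95, 0.374], [0.0, 0.0, 0.0, 1.0]]
```

View pics/a_side.png

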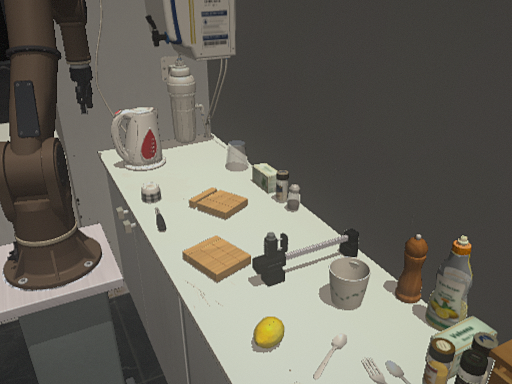

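View pics/a_top.png

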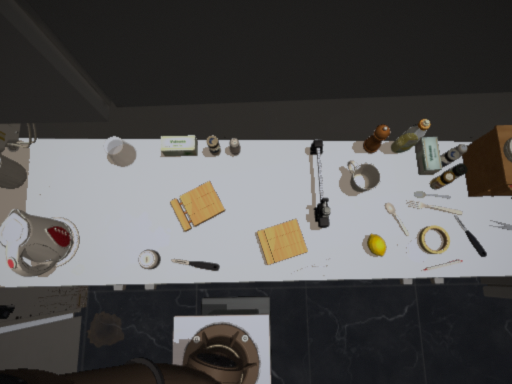

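View pics/a_wrist.png

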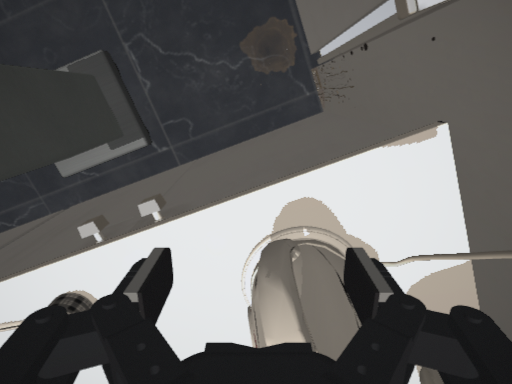

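The side view shows the target board with its strip at (220,203) and the clamp from (270,255) to (350,242). In the top view the board is at (200,205), its strip at (181,214) on the left, and the clamp runs from the handle (322,210) to the far jaw (317,147). Next I'll measure them.

```bash
cat > h.py <<'E'
import numpy as np,cv2
def cloud(d):
    z=d["range_z"]; K=d["mtx"]; E=d["extrinsics"]
    v,u=np.mgrid[0:384,0:512]
    P=np.stack([(u-K[0,2])/K[0,0]*z,-(v-K[1,2])/K[1,1]*z,-z],-1)
    W=P@E[:3,:3].T+E[:3,3]; W[z<=0]=np.nan
    return W
E
python3 - <<'E'
from h import *
d=dict(np.load("a_top.npz")); W=cloud(d); im=d["pixels"]
s=dict(np.load("a_side.npz")); S=cloud(s)
for c,(u0,u1,v0,v1),n in((im,(150,345,130,280),'top'),(s["pixels"],(130,380,150,300),'side')):
    cv2.imwrite(f"pics/b_{n}.png",cv2.resize(c[v0:v1,u0:u1,::-1],None,fx=3.2 if n=='side' else 4,fy=3.2 if n=='side' else 4,interpolation=cv2.INTER_CUBIC))
# worktop height
for X in(W,S):
    f=X[(abs(X[...,2])<.02)&(X[...,0]>.3)&(X[...,0]<.6)]; print(np.nanmedian(f,0))
hsv=cv2.cvtColor(im,cv2.COLOR_RGB2HSV)
m=((hsv[...,0]<22)&(hsv[...,1]>100)&(hsv[...,2]>60)).astype(np.uint8)
n,l,st,ce=cv2.connectedComponentsWithStats(m)
for i in range(1,n):
    if st[i,4]>150:
        p=W[l==i]; p=p[np.isfinite(p[:,2])]
        print(st[i],ce[i].round(1),np.median(p,0).round(3))
        q=p[p[:,2]>.012]; print(cv2.minAreaRect((q[:,:2]*1000).astype(np.float32)), np.percentile(q[:,2],[5,50,95]).round(4))
# clamp
for nm,X,c in(('top',W,im),('side',S,s["pixels"])):
    b=(X[...,0]>.35)&(X[...,0]<.72)&(X[...,1]>-.42)&(X[...,1]<-.2)&(X[...,2]>.012)
    q=X[b]; print(nm,len(q))
    for lo,hi in((.012,.045),(.045,.07),(.07,.1),(.1,.125),(.125,.15)):
        k=q[(q[:,2]>lo)&(q[:,2]<hi)]
        if len(k): print(lo,len(k),np.median(k,0).round(4),k.min(0).round(3),k.max(0).round(3))
E
```

```text
[ 0.45062022 -0.17098216  0.00093277]
[ 0.45315031 -0.41852769  0.00083037]
[496 125  16  66 532] [505.  151.1] [ 0.645 -0.886  0.217]
((617.0855102539062, -898.129150390625), (203.47447204589844, 81.45274353027344), 10.858524322509766) [0.2129 0.2171 0.2206]
[ 171  182   53   49 1344] [198.2 205.4] [0.519 0.076 0.031]
((518.8637084960938, 82.36772155761719), (117.77867889404297, 152.9727020263672), 27.40226936340332) [0.0263 0.0308 0.0351]
[ 257  220   50   44 1323] [282.6 241.9] [ 0.385 -0.214  0.031]
((388.4593200683594, -208.4805908203125), (115.9898910522461, 142.790771484375), 16.756851196289062) [0.0268 0.0308 0.0346]
top 18745
0.012 818 [ 0.4028 -0.2455  0.0307] [ 0.351 -0.365  0.012] [ 0.719 -0.2    0.045]
0.045 235 [ 0.6061 -0.3437  0.0655] [ 0.43  -0.364  0.045] [ 0.718 -0.326  0.07 ]
0.07 203 [ 0.4654 -0.3431  0.0765] [ 0.432 -0.365  0.07 ] [ 0.72 -0.33  0.1 ]
0.1 51 [ 0.4902 -0.3446  0.1185] [ 0.461 -0.358  0.1  ] [ 0.517 -0.335  0.125]
0.125 69 [ 0.4772 -0.3455  0.1315] [ 0.463 -0.36   0.125] [ 0.516 -0.335  0.144]
side 2808
0.012 1304 [ 0.4215 -0.27    0.0303] [ 0.35  -0.371  0.012] [ 0.72  -0.2    0.045]
0.045 765 [ 0.5578 -0.3516  0.0616] [ 0.426 -0.369  0.045] [ 0.72  -0.325  0.07 ]
0.07 429 [ 0.4712 -0.3559  0.077 ] [ 0.428 -0.367  0.07 ] [ 0.72  -0.331  0.1  ]
0.1 203 [ 0.4768 -0.357   0.1141] [ 0.457 -0.363  0.1  ] [ 0.516 -0.337  0.125]
0.125 107 [ 0.4715 -0.3522  0.1307] [ 0.459 -0.361  0.125] [ 0.513 -0.337  0.14 ]
```

```bash
echo; ls pics
```

```text
a_side.png
a_top.png
a_wrist.png
b_side.png
b_top.png
```

View pics/b_top.png

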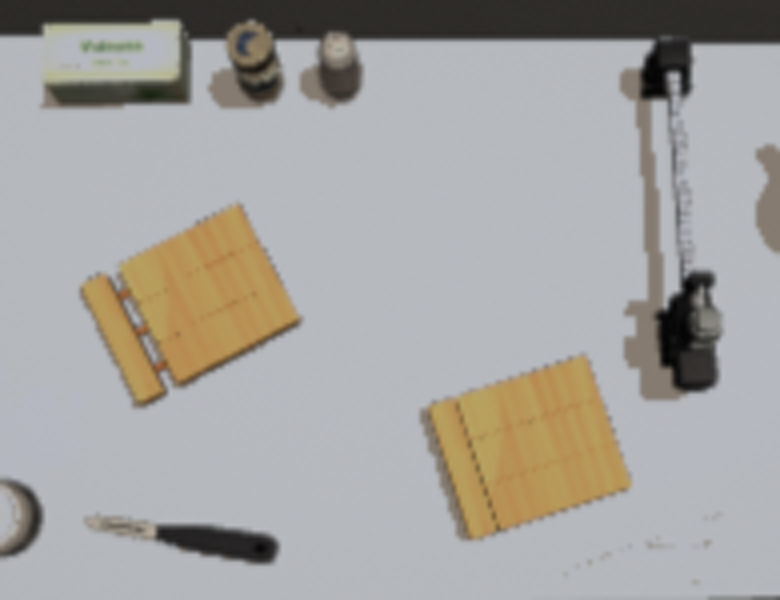

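View pics/b_side.png

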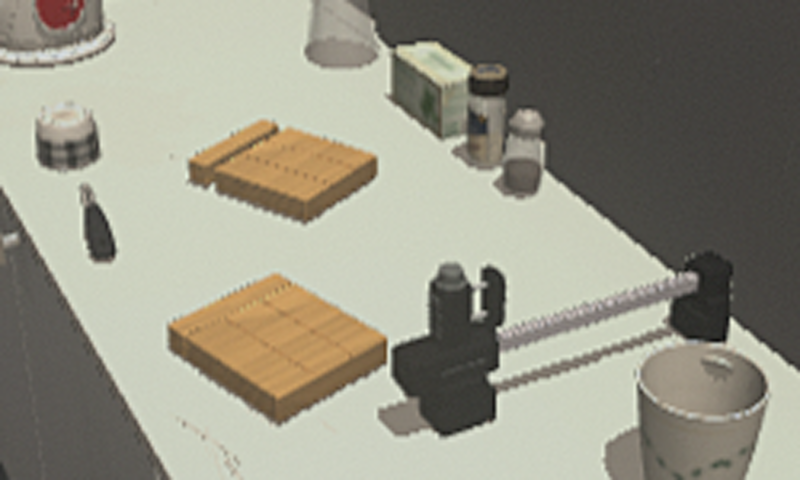

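Run:
```python
from h import *
d=dict(np.load("a_top.npz")); W=cloud(d)
s=dict(np.load("a_side.npz")); S=cloud(s)
for nm,X in(('top',W),('side',S)):
    q=X[np.isfinite(X[...,2])]
    box=q[(q[:,0]>.42)&(q[:,0]<.75)&(q[:,1]>-.40)&(q[:,1]<-.30)]
    b=box[(box[:,0]>.53)&(box[:,0]<.67)&(box[:,2]>.045)&(box[:,2]<.075)]
    v=cv2.fitLine(b[:,:2].astype(np.float32),cv2.DIST_HUBER,0,.01,.01).ravel(); print(nm,'bar',v.round(4),np.degrees(np.arctan2(v[1],v[0])))
    h=box[(box[:,2]>.085)&(box[:,2]<.145)]
    print('handle+trig',h[:,:2].min(0).round(4),h[:,:2].max(0).round(4))
    for lo,hi in((.085,.11),(.11,.13),(.13,.145)):
        k=h[(h[:,2]>lo)&(h[:,2]<hi)]; print(lo,np.histogram(k[:,0],np.arange(.45,.53,.005))[0])
    k=h[h[:,2]>.1345]; print('button',np.median(k,0),(k[:,:2].min(0)+k[:,:2].max(0))/2)
    f=box[(box[:,0]>.66)&(box[:,2]>.02)]; print('far',f.min(0).round(4),f.max(0).round(4))
    # wood
    c=q[(q[:,0]>.4)&(q[:,0]<.64)&(q[:,1]>-.03)&(q[:,1]<.2)&(q[:,2]>.02)&(q[:,2]<.036)]
    print(cv2.minAreaRect((c[:,:2]*1000).astype(np.float32)))
    ang=np.radians(117.4);e=np.array([np.cos(ang),np.sin(ang)])
    print(np.histogram((c[:,:2]-[.519,.082])@e,np.arange(-.09,.091,.005)))
```

```text
top bar [ 0.9999  0.013   0.5992 -0.3456] 0.7455631
handle+trig [ 0.4608 -0.3601] [ 0.5166 -0.3347]
0.085 [ 0  0  8  2  3  3  3  1  0  4  2 10  2  0  0  0]
0.11 [ 0  0 13  7  3  2  3  4  2  1  2 13  8  8  0  0]
0.13 [ 0  0  0  9 12  8  9  1  0  0  0  0  0  0  0  0]
button [ 0.47400538 -0.34855616  0.1393158 ] [ 0.47570405 -0.34761259]
far [ 0.6603 -0.365   0.0228] [ 0.7391 -0.3225  0.0831]
((520.5834350585938, 81.92031860351562), (120.41830444335938, 155.35211181640625), 27.400102615356445)
(array([ 0,  0, 34, 48, 46, 47, 48, 48, 48, 46, 50, 48, 50, 44, 48, 48, 49,
       45, 50, 46, 45, 50, 50, 43, 50, 49,  7,  9, 30, 55, 44, 46, 51, 19,
        0,  0]), array([-9.00000000e-02, -8.50000000e-02, -8.00000000e-02, -7.50000000e-02,
       -7.00000000e-02, -6.50000000e-02, -6.00000000e-02, -5.50000000e-02,
       -5.00000000e-02, -4.50000000e-02, -4.00000000e-02, -3.50000000e-02,
       -3.00000000e-02, -2.50000000e-02, -2.00000000e-02, -1.50000000e-02,
       -1.00000000e-02, -5.00000000e-03,  8.32667268e-17,  5.00000000e-03,
        1.00000000e-02,  1.50000000e-02,  2.00000000e-02,  2.
[... 929 characters left out ...]
array([-9.00000000e-02, -8.50000000e-02, -8.00000000e-02, -7.50000000e-02,
       -7.00000000e-02, -6.50000000e-02, -6.00000000e-02, -5.50000000e-02,
       -5.00000000e-02, -4.50000000e-02, -4.00000000e-02, -3.50000000e-02,
       -3.00000000e-02, -2.50000000e-02, -2.00000000e-02, -1.50000000e-02,
       -1.00000000e-02, -5.00000000e-03,  8.32667268e-17,  5.00000000e-03,
        1.00000000e-02,  1.50000000e-02,  2.00000000e-02,  2.50000000e-02,
        3.00000000e-02,  3.50000000e-02,  4.00000000e-02,  4.50000000e-02,
        5.00000000e-02,  5.50000000e-02,  6.00000000e-02,  6.50000000e-02,
        7.00000000e-02,  7.50000000e-02,  8.00000000e-02,  8.50000000e-02,
        9.00000000e-02]))
```

```bash
cat >> h.py <<'E'
def state():
    from plant import r
    s=r.sense(); w,x,y,z=s["tool_rot"]
    from scipy.spatial.transform import Rotation as Ro
    R=Ro.from_quat([x,y,z,w]).as_matrix()
    return s,R
def go(p,yaw=None):
    s,R=state(); D=np.array(p)-s["position"]; t=R.T@D
    psi=np.degrees(np.arctan2(R[1,0],R[0,0]))
    print("t",round(s["time"],2),"pos",s["position"].round(4),"yaw",psi.round(2),"tilt",R[2].round(3),"F",s["contact_force"].round(1),"w",round(s["width"],3),"q7",s["qpos"][6].round(2))
    print("tool units",(t/.2).round(4),"min rows",np.linalg.norm(t)/.05, *([] if yaw is None else ["spin units",round(-(((yaw-psi)+180)%360-180)/90,4)]))
E
python3 -c "
from h import *
go([.42,.15,.23])"
python3 -c "
import numpy as np
D=np.array([.0535,-.4985,0]);p=np.radians(69.6);print(D@[np.cos(p),np.sin(p),0]/.2,D@[np.sin(p),-np.cos(p),0]/.2,np.linalg.norm(D)/.05)"
```

```text
t 0.15 pos [0.2182 0.5853 0.2307] yaw 69.55 tilt [-0.001  0.    -1.   ] F [ 0.   0.8 -0.3] w 1.0 q7 -0.08
tool units [-1.6868  1.7057  0.0057] min rows 9.59565645035322
-2.242932336149954 1.1195387601387055 10.027252864069998
```

```bash
python3 -m creep '[[0,-0.14,0.142,0,0],[0,-0.14,0.142,0,0],[0,-0.14,0.142,0,0],[0,-0.14,0.142,0,0],[0,-0.14,0.142,0,0],[0,-0.14,0.142,0,0],[0,-0.14,0.142,0,0],[0,-0.14,0.142,0,0]]' 
python3 -m creep '[[0,-0.14,0.142,0,0],[0,-0.14,0.142,0,0],[0,-0.14,0.142,0,0],[0,-0.14,0.142,0,0],[0,-0.186,0.093,0,0],[0,-0.186,0.093,0,0],[0,-0.186,0.093,0,0],[0,-0.186,0.093,0,0]]'
python3 -c "
from h import *
go([.4735,-.3485,.25])"
```

```text
time: 0.95
position: [0.3533, 0.2947, 0.2313]
tool_rot: [-0.0, 0.821, 0.57, -0.0]
contact_force: [0.8, 0.1, 0.3]
width: 0.999
time: 1.75
position: [0.4378, -0.0153, 0.2314]
tool_rot: [-0.0, 0.821, 0.57, 0.0]
contact_force: [1.3, 0.2, 0.7]
width: 1.0
t 1.75 pos [ 0.4378 -0.0153  0.2314] yaw 69.56 tilt [ 0.  0. -1.] F [1.3 0.2 0.7] w 1.0 q7 1.2
tool units [-1.4987  0.749  -0.0936] min rows 6.712172360892614
```

```bash
python3 -m creep '[[0,-0.187,0.0936,-0.012,0],[0,-0.187,0.0936,-0.012,0],[0,-0.187,0.0936,-0.012,0],[0,-0.187,0.0936,-0.012,0],[0,-0.187,0.0936,-0.012,0],[0,-0.187,0.0936,-0.012,0],[0,-0.187,0.0936,-0.012,0],[0,-0.187,0.0936,-0.012,0]]' 
python3 -m creep '[[0,0,0,0,0.095],[0,0,0,0,0.095],[0,0,0,0,0.095],[0,0,0,0,0.095],[0,0,0,0,0.095],[0,0,0,0,0.095],[0,0,0,0,0.095],[0,0,0,0,0.095]]'
python3 -m creep '[[0,0,0,0,0.095],[0,0,0,0,0.095],[0,0,0,0,0.095],[0,0,0,0,0.095],[0,0,0,0,0.095],[0,0,0,0,0.095],[0,0,0,0,0.095],[0,0,0,0,0.095]]'
python3 -m creep '[[0,0,0,0,0.095],[0,0,0,0,0.095],[0,0,0,0,0.052],[0,0,0,0,0]]'
python3 - <<'E'
from h import *
from plant import read_camera
go([.4735,-.3485,.2],-89.2)
d=read_camera("wrist"); np.savez("c_wrist.npz",**d); cv2.imwrite("pics/c_wrist.png",d["pixels"][:,:,::-1])
W=cloud(d); q=W[np.isfinite(W[...,2])]
box=q[(q[:,0]>.42)&(q[:,0]<.75)&(q[:,1]>-.40)&(q[:,1]<-.30)]
for lo,hi in((.085,.125),(.125,.132),(.135,.145)):
    h=box[(box[:,2]>lo)&(box[:,2]<hi)]
    if len(h): print(lo,len(h),h.min(0).round(4),h.max(0).round(4),np.median(h,0).round(4))
b=box[(box[:,0]>.53)&(box[:,0]<.67)&(box[:,2]>.045)&(box[:,2]<.075)]
if len(b): print(cv2.fitLine(b[:,:2].astype(np.float32),cv2.DIST_HUBER,0,.01,.01).ravel())
E
```

```text
time: 2.55
position: [0.4738, -0.3478, 0.2504]
tool_rot: [-0.0, 0.821, 0.571, 0.0]
contact_force: [0.2, 0.5, 0.1]
width: 0.999
time: 3.35
position: [0.4737, -0.3461, 0.2503]
tool_rot: [-0.0, 1.0, 0.007, -0.0]
contact_force: [-0.7, -0.8, -0.1]
width: 1.0
time: 4.15
position: [0.4738, -0.346, 0.2503]
tool_rot: [-0.0, 0.831, -0.556, -0.0]
contact_force: [-0.5, -0.4, -0.2]
width: 1.002
time: 4.55
position: [0.4738, -0.3461, 0.2501]
tool_rot: [0.0, 0.713, -0.701, -0.0]
contact_force: [0.1, -1.3, 0.2]
width: 1.0
t 4.55 pos [ 0.4738 -0.3461  0.2501] yaw -89.08 tilt [-0.     0.001 -1.   ] F [ 0.1 -1.3  0.2] w 1.0 q7 -0.39
tool units [0.0122 0.0015 0.2506] min rows 1.0035283130714232 spin units 0.0013
0.085 495 [ 0.463  -0.361   0.0854] [ 0.5188 -0.3351  0.125 ] [ 0.4909 -0.3477  0.1181]
0.125 581 [ 0.4625 -0.3605  0.125 ] [ 0.5171 -0.3353  0.1319] [ 0.4869 -0.347   0.1275]
0.135 339 [ 0.4659 -0.3573  0.1353] [ 0.4841 -0.3394  0.1423] [ 0.4758 -0.3483  0.1402]
[ 0.9999192   0.01271488  0.58723795 -0.34658694]
```

View pics/c_wrist.png

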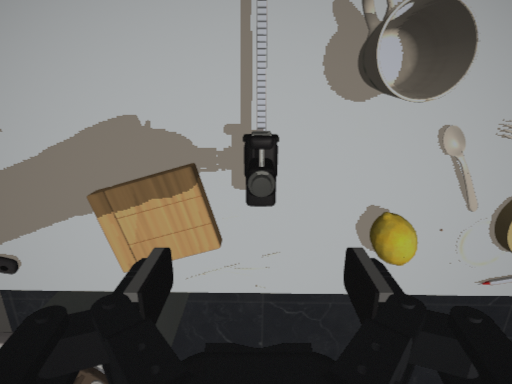

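The wrist view shows the handle with its grey button at (261,182), the bar running up the picture, and the fingers straddling it. The three views agree within 2–3 mm on a handle middle at (0.475,-0.348). I'll descend, grip and lift slightly.

```bash
python3 -m creep '[[0,0.009,-0.006,0.164,0],[0,0,0,0.164,0],[0,0,0,0.164,0],[0,0,0,0.164,0],[0,0,0,0.164,0],[0,0,0,0,0]]' 90
python3 -m creep '[[255,0,0,0,0],[255,0,0,0,0],[255,0,0,0,0],[255,0,0,0,0],[255,0,0,0,0],[255,0,0,0,0]]' 90
python3 -m creep '[[255,0,0,-0.05,0],[255,0,0,-0.05,0],[255,0,0,-0.05,0],[255,0,0,-0.05,0],[255,0,0,0,0],[255,0,0,0,0]]' 90
python3 - <<'E'
from h import *
from plant import read_camera
go([.4735,-.3485,.2],-89.2)
for n in("side","wrist"):
    d=read_camera(n); np.savez(f"d_{n}.npz",**d); cv2.imwrite(f"pics/d_{n}.png",d["pixels"][:,:,::-1])
    W=cloud(d)
    q=W[np.isfinite(W[...,2])]
    b=q[(q[:,0]>.53)&(q[:,0]<.67)&(q[:,1]>-.40)&(q[:,1]<-.30)&(q[:,2]>.075)&(q[:,2]<.13)]
    if len(b): print(n,cv2.fitLine(b.astype(np.float32),cv2.DIST_HUBER,0,.01,.01).ravel().round(4))
E
```

```text
time: 5.2
position: [0.4735, -0.346, 0.083]
tool_rot: [0.0, 0.714, -0.7, -0.003]
contact_force: [0.2, 0.2, 0.1]
width: 0.998
time: 5.8
position: [0.4756, -0.3487, 0.0878]
tool_rot: [-0.0, 0.713, -0.701, 0.001]
contact_force: [-0.8, -0.1, 8.0]
width: 0.293
time: 6.4
position: [0.4752, -0.348, 0.1266]
tool_rot: [-0.0, 0.713, -0.701, 0.0]
contact_force: [-0.1, 0.7, -4.7]
width: 0.294
t 6.4 pos [ 0.4752 -0.348   0.1266] yaw -89.01 tilt [-0. -0. -1.] F [-0.1  0.7 -4.7] w 0.294 q7 -0.28
tool units [ 0.0024  0.0082 -0.3668] min rows 1.4674686039348053 spin units 0.0021
side [ 0.9999  0.0079 -0.0145  0.6027 -0.3479  0.1008]
wrist [ 0.9999  0.0151 -0.0032  0.566  -0.346   0.1055]
```

View pics/d_side.png

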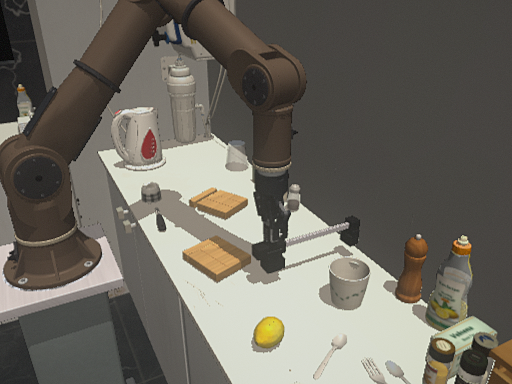

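The side view shows the clamp hanging level from the gripper, head at (270,255) and far jaw at (350,230), and nothing else has moved. Bar pitch is under 1°. I'll lift higher and swing it.

```bash
python3 -m creep '[[255,0,0,-0.17,0],[255,0,0,-0.17,0],[255,0,0,-0.17,0],[255,0,0,-0.17,0],[255,-0.12,0.07,0,0],[255,-0.12,0.07,0,0]]'
python3 -m creep '[[255,0,0,0,-0.095],[255,0,0,0,-0.095],[255,0,0,0,-0.095],[255,0,0,0,-0.095],[255,0,0,0,-0.095],[255,0,0,0,-0.095],[255,0,0,0,-0.095],[255,0,0,0,0]]'
python3 -c "
from h import *
go([.53,-.09,.26],27.4)"
```

```text
time: 7.1
position: [0.4457, -0.301, 0.2629]
tool_rot: [0.0, 0.713, -0.701, 0.001]
contact_force: [-0.6, 0.9, -5.0]
width: 0.295
time: 7.9
position: [0.4457, -0.3006, 0.2623]
tool_rot: [-0.0, 0.968, -0.251, -0.0]
contact_force: [-0.5, -0.6, -5.1]
width: 0.294
t 7.9 pos [ 0.4457 -0.3006  0.2623] yaw -29.08 tilt [-0.001 -0.001 -1.   ] F [-0.5 -0.6 -5.1] w 0.294 q7 0.35
tool units [-0.1433 -1.1253  0.012 ] min rows 4.5378567522651565 spin units -0.6276
```

```bash
python3 -m creep '[[255,-0.024,-0.188,0,0],[255,-0.024,-0.188,0,0],[255,-0.024,-0.188,0,0],[255,-0.024,-0.188,0,0],[255,-0.024,-0.188,0,0],[255,-0.024,-0.188,0,0]]'
python3 -m creep '[[255,0,0,0,-0.095],[255,0,0,0,-0.095],[255,0,0,0,-0.095],[255,0,0,0,-0.095],[255,0,0,0,-0.095],[255,0,0,0,-0.095],[255,0,0,0,-0.058],[255,0,0,0,0]]'
python3 - <<'E'
from h import *
from plant import read_camera
go([.575,-.027,.26],27.4)
for n in("side","wrist","top"):
    d=read_camera(n); np.savez(f"e_{n}.npz",**d); cv2.imwrite(f"pics/e_{n}.png",d["pixels"][:,:,::-1])
    q=cloud(d); q=q[np.isfinite(q[...,2])]
    c=q[(q[:,0]>.4)&(q[:,0]<.64)&(q[:,1]>-.03)&(q[:,1]<.2)&(q[:,2]>.02)&(q[:,2]<.036)]
    print(n,len(c),cv2.minAreaRect((c[:,:2]*1000).astype(np.float32)))
E
```

```text
time: 8.5
position: [0.5312, -0.088, 0.2622]
tool_rot: [-0.0, 0.967, -0.254, -0.0]
contact_force: [0.5, -0.3, -4.9]
width: 0.294
time: 9.3
position: [0.5307, -0.0899, 0.2621]
tool_rot: [-0.0, 0.972, 0.235, -0.0]
contact_force: [-0.6, -0.3, -4.6]
width: 0.293
t 9.3 pos [ 0.5307 -0.0899  0.2621] yaw 27.15 tilt [-0.001 -0.001 -1.   ] F [-0.6 -0.3 -4.6] w 0.293 q7 0.78
tool units [ 0.3404 -0.1786  0.0104] min rows 1.5381822952199908 spin units -0.0028
side 929 ((517.0416259765625, 81.07161712646484), (127.37284851074219, 162.1433868408203), 26.349416732788086)
wrist 9507 ((534.7232055664062, 56.82421875), (116.33533477783203, 98.04541015625), 27.056549072265625)
top 5 ((537.0950317382812, 173.73431396484375), (4.067865371704102, 7.74042272567749), 63.97401809692383)
```

View pics/e_wrist.png

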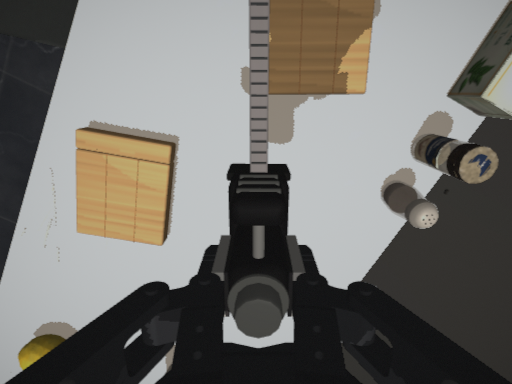

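View pics/e_top.png

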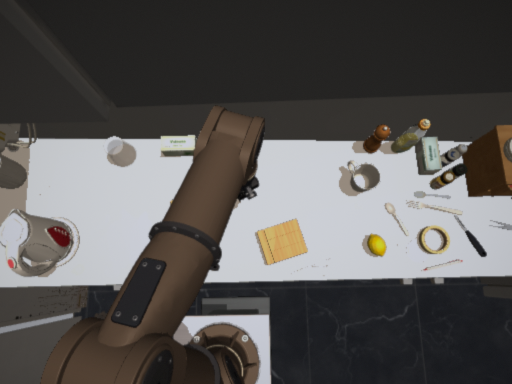

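The wrist view shows the bar running straight up at column 260, and the board's near end edge along row 95 (columns 268–370), with its right corner at (370,95). I'll measure the slab end from this view.

Run:
```python
from h import *
d=dict(np.load("e_wrist.npz")); W=cloud(d)
q=W[np.isfinite(W[...,2])]
a=np.radians(27.3); lat=np.array([np.cos(a),np.sin(a)]); e=np.array([-np.sin(a),np.cos(a)])
c=q[(q[:,0]>.4)&(q[:,0]<.64)&(q[:,1]>-.03)&(q[:,1]<.2)&(q[:,2]>.024)&(q[:,2]<.036)]
print('board top z',np.median(c[:,2]))
o=np.array([.5215,.0795]); E_=(c[:,:2]-o)@e; L=(c[:,:2]-o)@lat
print('E',np.percentile(E_,[0,.3,1]),'L',np.percentile(L,[0,.3,1,99,99.7,100]))
# near edge line
pts=[]
for lo in np.arange(-.05,.06,.005):
    k=(L>lo)&(L<lo+.005)
    if k.sum()>30: pts.append((lo+.0025,E_[k].min()))
pts=np.array(pts); print(pts.round(4).tolist()); print(np.degrees(np.arctan(np.polyfit(*pts.T,1)[0])))
# corner left/right lateral edges
b=q[(q[:,2]>.2)&(q[:,2]<.26)]
b=q[(q[:,2]>.20)&(q[:,2]<.25)]
BE=(b[:,:2]-o)@e;BL=(b[:,:2]-o)@lat
k=(BE>-.12)&(abs(BL+.0)<.1)&(BE<.05); 
v=cv2.fitLine(b[k][:,:3].astype(np.float32),cv2.DIST_HUBER,0,.01,.01).ravel(); print('bar',v.round(4),np.degrees(np.arctan2(v[1],v[0])))
```

```text
board top z 0.03137732861610032
E [-0.07529321 -0.07511764 -0.07415989] L [-0.05688915 -0.05669285 -0.05572076  0.05741044  0.05833952  0.05933785]
[[-0.0475, -0.075], [-0.0425, -0.075], [-0.0375, -0.075], [-0.0325, -0.0751], [-0.0275, -0.0751], [-0.0225, -0.0751], [-0.0175, -0.0751], [-0.0125, -0.0752], [-0.0075, -0.0752], [-0.0025, -0.0752], [0.0025, -0.0752], [0.0075, -0.0753], [0.0125, -0.0753], [0.0175, -0.0742], [0.0225, -0.0742], [0.0275, -0.0742], [0.0325, -0.0743], [0.0375, -0.0743], [0.0425, -0.0743], [0.0475, -0.0743], [0.0525, -0.0744], [0.0575, -0.0744]]
0.5681265266969239
bar [-0.4612  0.8873  0.      0.4953 -0.0201  0.2414] 117.461914
```

Run:
```python
from h import *
d=dict(np.load("a_top.npz")); q=cloud(d); q=q[np.isfinite(q[...,2])]
c=q[(q[:,0]>.6)&(q[:,0]<.74)&(q[:,1]>-.1)&(q[:,1]<.16)&(q[:,2]>.04)&(q[:,2]<.12)]
for lo in np.arange(-.1,.16,.02):
    k=c[(c[:,1]>lo)&(c[:,1]<lo+.02)]
    if len(k): print(round(lo,2),len(k),k.min(0).round(3),k.max(0).round(3))
go([.5744,-.0203,.2])
```

```text
-0.08 28 [ 0.714 -0.07   0.042] [ 0.739 -0.06   0.087]
-0.06 74 [ 0.708 -0.06   0.04 ] [ 0.74  -0.04   0.093]
-0.04 20 [ 0.711 -0.039  0.041] [ 0.738 -0.031  0.086]
0.0 80 [0.708 0.002 0.04 ] [0.737 0.019 0.113]
0.02 80 [0.707 0.02  0.042] [0.74  0.04  0.112]
0.08 40 [0.709 0.088 0.04 ] [0.74  0.099 0.071]
0.1 61 [0.709 0.1   0.04 ] [0.74  0.119 0.072]
0.12 63 [0.708 0.121 0.041] [0.74  0.14  0.073]
0.14 59 [0.709 0.14  0.042] [0.74  0.16  0.073]
t 9.45 pos [ 0.5309 -0.0897  0.2623] yaw 27.06 tilt [-0. -0. -1.] F [ 0.4 -0.  -4.3] w 0.29 q7 0.78
tool units [ 0.3516 -0.21    0.3112] min rows 2.0573128722433704
```

```bash
python3 -m creep '[[255,0.088,-0.0525,0,0],[255,0.088,-0.0525,0,0],[255,0.088,-0.0525,0,0],[255,0.088,-0.0525,0,0],[255,0,0,0,0],[255,0,0,0,0]]'
python3 -c "
from h import *
go([.5744,-.0203,.11],27.3)"
```

```text
time: 10.05
position: [0.5747, -0.0186, 0.2621]
tool_rot: [0.0, 0.971, 0.237, -0.0]
contact_force: [-0.2, -1.2, -4.4]
width: 0.294
t 10.05 pos [ 0.5747 -0.0186  0.2621] yaw 27.44 tilt [-0.001  0.    -1.   ] F [-0.2 -1.2 -4.4] w 0.294 q7 0.67
tool units [-0.0049  0.0067  0.7605] min rows 3.042247095905013 spin units 0.0016
```

```bash
python3 -m creep '[[255,-0.005,0.007,0.15,0],[255,0,0,0.15,0],[255,0,0,0.15,0],[255,0,0,0.15,0],[255,0,0,0.08,0],[255,0,0,0.04,0],[255,0,0,0,0]]'
python3 - <<'E'
from h import *
from plant import read_camera
go([.5744,-.0203,.087],27.3)
for n in("side","wrist"):
    d=read_camera(n); np.savez(f"f_{n}.npz",**d); im=d["pixels"][:,:,::-1]
    if n=="side": im=cv2.resize(im[140:290,150:400],None,fx=3.2,fy=3.2,interpolation=cv2.INTER_CUBIC)
    cv2.imwrite(f"pics/f_{n}.png",im)
E
```

```text
time: 10.75
position: [0.5736, -0.022, 0.1179]
tool_rot: [0.0, 0.972, 0.236, -0.001]
contact_force: [0.5, -0.3, -4.7]
width: 0.289
t 10.75 pos [ 0.5736 -0.022   0.1179] yaw 27.3 tilt [-0.001 -0.    -1.   ] F [ 0.5 -0.3 -4.7] w 0.289 q7 0.78
tool units [ 0.0076 -0.0059  0.1545] min rows 0.6194039530448551 spin units -0.0
```

View pics/f_side.png

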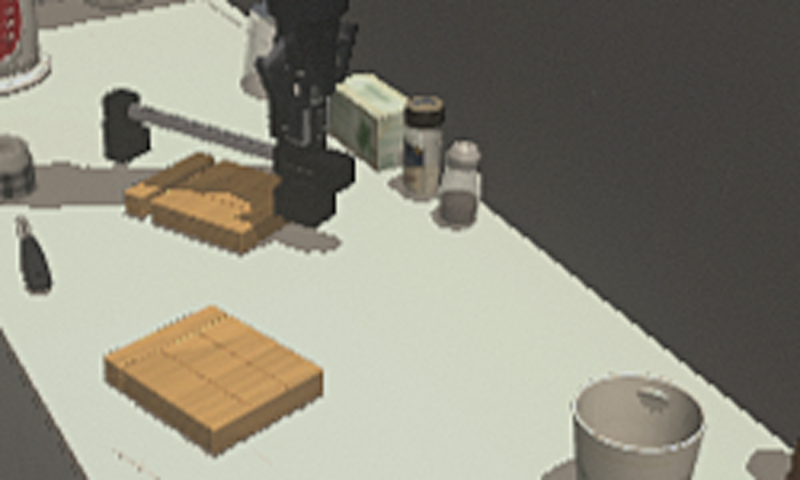

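View pics/f_wrist.png

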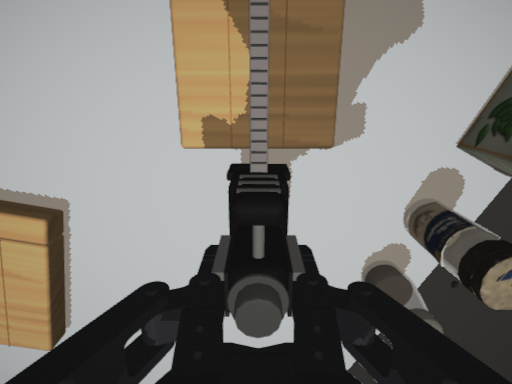

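The side view shows the clamp over the board lengthwise, far jaw beyond the strip and head beyond the slab end. In the wrist view the slab edge spans columns 181–335 with the bar centred at 259. Clearances are good, so I'll lower it and release.

```bash
python3 -m creep '[[255,0,0,0.05,0],[255,0,0,0.05,0],[255,0,0,0.035,0],[255,0,0,0.02,0],[255,0,0,0.005,0],[255,0,0,0,0]]'
python3 -c "
from h import *
go([.5744,-.0203,.087],27.3)"
python3 -m creep '[[90,0,0,0,0],[90,0,0,0,0],[90,0,0,0,0],[90,0,0,0,0]]'
python3 -c "
from h import *
go([.5744,-.0203,.087],27.3)"
```

```text
time: 11.45
position: [0.5738, -0.0217, 0.0877]
tool_rot: [-0.001, 0.972, 0.236, -0.0]
contact_force: [-7.1, 1.3, 16.4]
width: 0.295
t 11.45 pos [ 0.5738 -0.0217  0.0877] yaw 27.32 tilt [ 0.    -0.001 -1.   ] F [-7.1  1.3 16.4] w 0.295 q7 0.81
tool units [ 0.006  -0.0048  0.0036] min rows 0.03393940585484645 spin units 0.0003
time: 11.85
position: [0.5742, -0.0217, 0.0865]
tool_rot: [0.0, 0.972, 0.236, 0.0]
contact_force: [0.0, -0.5, -0.4]
width: 0.643
t 11.85 pos [ 0.5742 -0.0217  0.0865] yaw 27.34 tilt [ 0.  0. -1.] F [ 0.  -0.5 -0.4] w 0.643 q7 0.81
tool units [ 0.0039 -0.0057 -0.0026] min rows 0.02931543011031978 spin units 0.0004
```

```bash
python3 -m creep '[[60,0,0,-0.21,0],[40,0,0,-0.21,0],[0,0,0,-0.21,0],[0,0,0,0,0.095],[0,0,0,0,0.095],[0,0,0,0,0.095],[0,0,0,0,0.095],[0,0,0,0,0.095]]'
python3 -m creep '[[0,0,0,0,0.095],[0,0,0,0,0.095],[0,0,0,0,0.095],[0,0,0,0,0.095],[0,0,0,0,0.095],[0,0,0,0,0.05],[0,0,0,0,0],[0,0,0,0,0]]'
python3 - <<'E'
from h import *
from plant import read_camera
go([.5744,-.0203,.087],-62.6)
a=np.radians(27.4); lat=np.array([np.cos(a),np.sin(a)]); e=np.array([-np.sin(a),np.cos(a)])
o=np.array([.5215,.0795])
for n in("wrist","side"):
    d=read_camera(n); np.savez(f"g_{n}.npz",**d); im=d["pixels"][:,:,::-1]
    if n=="side": im=cv2.resize(im[140:290,150:400],None,fx=3.2,fy=3.2,interpolation=cv2.INTER_CUBIC)
    cv2.imwrite(f"pics/g_{n}.png",im)
    W=cloud(d); q=W[np.isfinite(W[...,2])]
    E_=(q[:,:2]-o)@e; L=(q[:,:2]-o)@lat
    for lo,hi in ((.085,.125),(.12,.132),(.135,.145)):
        k=(abs(L)<.03)&(E_>-.17)&(E_<-.03)&(q[:,2]>lo)&(q[:,2]<hi)
        if k.sum(): print(n,lo,k.sum(),'E',E_[k].min().round(4),E_[k].max().round(4),np.median(E_[k]).round(4),'L',L[k].min().round(4),L[k].max().round(4))
E
```

```text
time: 12.65
position: [0.574, -0.0216, 0.2125]
tool_rot: [-0.0, 0.991, -0.137, 0.0]
contact_force: [1.1, -0.1, 0.2]
width: 1.002
time: 13.45
position: [0.574, -0.0216, 0.2124]
tool_rot: [0.0, 0.855, -0.519, -0.0]
contact_force: [0.3, 0.6, 0.2]
width: 1.004
t 13.45 pos [ 0.574  -0.0216  0.2124] yaw -62.5 tilt [ 0.  0. -1.] F [0.3 0.6 0.2] w 1.004 q7 -0.6
tool units [-0.005  -0.0047  0.6269] min rows 2.5078347748920873 spin units 0.0011
wrist 0.085 921 E -0.1291 -0.0705 -0.0979 L -0.0105 0.0137
wrist 0.12 929 E -0.1289 -0.0714 -0.1033 L -0.0111 0.0137
wrist 0.135 450 E -0.1239 -0.1052 -0.1145 L -0.0085 0.0098
side 0.085 203 E -0.1292 -0.0697 -0.1078 L -0.0181 0.0097
side 0.12 61 E -0.1279 -0.0699 -0.1109 L -0.0158 0.0097
side 0.135 21 E -0.1227 -0.1077 -0.1144 L -0.0106 0.006
```

View pics/g_wrist.png

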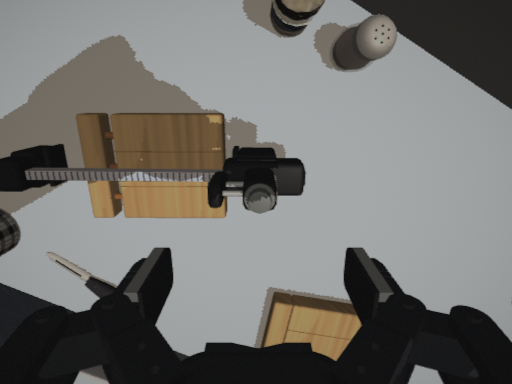

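View pics/g_side.png

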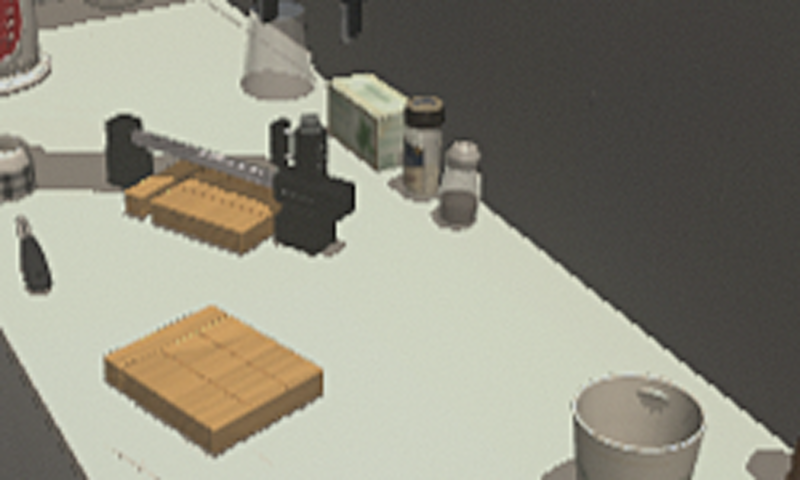

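The wrist view shows the handle and button at (259,193), trigger at (217,188), bar along row 176 and the gap in the board at column 113. The handle sits at board x = -115, so the near pad is about 10 mm off the slab end.

```bash
python3 -c "
from h import *
go([.5682,-.0083,.2124],-62.6)"
python3 -m creep '[[0,-0.036,0.0,0,0],[0,-0.036,0,0,0],[0,0,0,0,0]]'
python3 -c "
from h import *
go([.5682,-.0083,.090],-62.6)"
```

```text
t 13.55 pos [ 0.5741 -0.0217  0.2125] yaw -62.54 tilt [-0. -0. -1.] F [-0.1  0.1  0.3] w 1.004 q7 -0.6
tool units [-0.0728 -0.0048  0.0007] min rows 0.29174974117116603 spin units 0.0006
time: 13.85
position: [0.567, -0.0073, 0.2124]
tool_rot: [-0.0, 0.855, -0.519, -0.0]
contact_force: [0.4, -0.8, -0.6]
width: 0.999
t 13.85 pos [ 0.567  -0.0073  0.2124] yaw -62.54 tilt [-0.001 -0.    -1.   ] F [ 0.4 -0.8 -0.6] w 0.999 q7 -0.62
tool units [ 0.0079 -0.003   0.6118] min rows 2.4474446124298073 spin units 0.0006
```

```bash
python3 -m creep '[[0,0.005,-0.003,0.15,0],[0,0,0,0.15,0],[0,0,0,0.15,0],[0,0,0,0.16,0],[0,0,0,0,0],[0,0,0,0,0]]'
python3 -m creep '[[255,0,0,0,0],[255,0,0,0,0],[255,0,0,0,0]]' 40
python3 -m creep '[[255,0,0,0,0],[255,0,0,0,0],[255,0,0,0,0]]'
python3 -c "
from h import *
go([.5682,-.0083,.090],-62.6)"
```

```text
time: 14.45
position: [0.5684, -0.0097, 0.091]
tool_rot: [0.0, 0.854, -0.52, -0.0]
contact_force: [1.0, 0.0, 0.9]
width: 1.002
time: 14.75
position: [0.5715, -0.012, 0.0936]
tool_rot: [-0.001, 0.854, -0.52, 0.004]
contact_force: [4.3, -9.9, 15.3]
width: 0.516
time: 15.05
position: [0.572, -0.0124, 0.0942]
tool_rot: [-0.001, 0.854, -0.521, 0.004]
contact_force: [2.4, -6.9, 19.4]
width: 0.464
t 15.05 pos [ 0.572  -0.0124  0.0942] yaw -62.77 tilt [ 0.006 -0.006 -1.   ] F [ 2.4 -6.9 19.4] w 0.464 q7 -0.5
tool units [-0.0269  0.0076  0.0208] min rows 0.13936074863595077 spin units -0.0019
```

```bash
python3 -m creep '[[40,0,0,0,0],[40,0,0,0,0],[40,0,0,0,0],[40,0,0,0,0]]'
cat > look.py <<'E'
import sys
from h import *
from plant import read_camera
tag=sys.argv[1]
go([.5682,-.0083,.090],-62.6)
a=np.radians(27.4); lat=np.array([np.cos(a),np.sin(a)]); e=np.array([-np.sin(a),np.cos(a)])
o=np.array([.5215,.0795])
for n in sys.argv[2:]:
    d=read_camera(n); np.savez(f"{tag}_{n}.npz",**d); im=d["pixels"][:,:,::-1]
    if n=="side": im=cv2.resize(im[140:290,150:400],None,fx=3.2,fy=3.2,interpolation=cv2.INTER_CUBIC)
    if n=="top": im=cv2.resize(im[130:280,150:350],None,fx=4,fy=4,interpolation=cv2.INTER_CUBIC)
    cv2.imwrite(f"pics/{tag}_{n}.png",im)
    W=cloud(d); q=W[np.isfinite(W[...,2])]
    E_=(q[:,:2]-o)@e; L=(q[:,:2]-o)@lat
    k=(abs(L)<.02)&(E_>.06)&(E_<.17)&(q[:,2]>.038)
    if k.sum()>5: print(n,'farjaw E',np.percentile(E_[k],[2,98]).round(4),k.sum())
    k=(abs(L)<.06)&(abs(L)>.025)&(E_>.03)&(E_<.17)&(q[:,2]>.02)&(q[:,2]<.03)
    if k.sum()>5: print(n,'strip E',np.percentile(E_[k],[2,98]).round(4),k.sum())
    k=(abs(L)<.02)&(E_>-.17)&(E_<-.03)&(q[:,2]>.12)&(q[:,2]<.132)
    if k.sum()>5: print(n,'handle E',E_[k].min().round(4),E_[k].max().round(4))
E
python3 look.py h side wrist
```

```text
time: 15.45
position: [0.5683, -0.0093, 0.0905]
tool_rot: [0.0, 0.854, -0.52, -0.0]
contact_force: [-0.4, -0.1, 0.7]
width: 0.845
t 15.45 pos [ 0.5683 -0.0093  0.0905] yaw -62.64 tilt [-0.  0. -1.] F [-0.4 -0.1  0.7] w 0.845 q7 -0.5
tool units [-0.0046 -0.0018  0.0023] min rows 0.021806937791132252 spin units -0.0004
side farjaw E [0.0627 0.1417] 179
side strip E [0.0324 0.0865] 44
side handle E -0.1505 -0.0497
wrist farjaw E [0.0602 0.0664] 38
wrist strip E [0.0347 0.073 ] 1265
wrist handle E -0.1499 -0.0504
```

View pics/h_side.png

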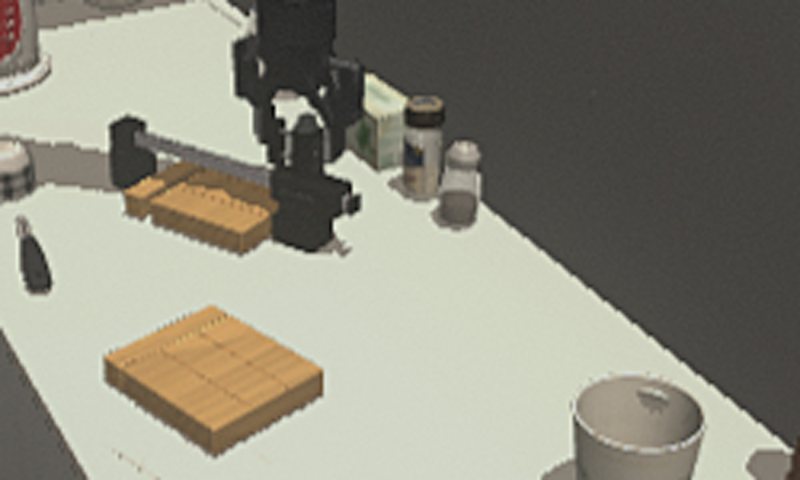

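View pics/h_wrist.png

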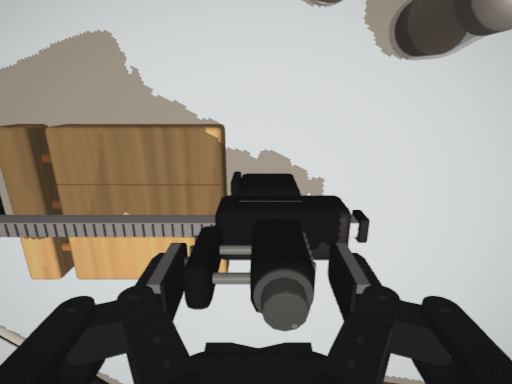

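The side view shows the clamp standing over the board with its jaw down at the strip. In the wrist view the tail now sticks out at (358,225) and the trigger is back at rest at (203,265). The first stroke counted. The tool was pushed back about 4 mm by the slab, so I'll shift back slightly and keep pumping.

```bash
python3 -m creep '[[40,0.016,0,-0.01,0],[255,0,0,0,0],[255,0,0,0,0],[255,0,0,0,0],[255,0,0,0,0],[255,0,0,0,0]]' 40
python3 -c "
from h import *
go([.5682,-.0083,.090],-62.6)"
python3 -m creep '[[40,0,0,0,0],[40,0,0,0,0],[40,0,0,0,0],[40,0,0,0,0]]'
python3 -m creep '[[255,0,0,0,0],[255,0,0,0,0],[255,0,0,0,0],[255,0,0,0,0],[255,0,0,0,0]]'
python3 -m creep '[[40,0,0,0,0],[40,0,0,0,0],[40,0,0,0,0],[40,0,0,0,0]]'
python3 look.py i side wrist
```

```text
time: 16.15
position: [0.5703, -0.0127, 0.0929]
tool_rot: [-0.0, 0.854, -0.52, 0.001]
contact_force: [0.2, -2.4, 5.0]
width: 0.461
t 16.15 pos [ 0.5703 -0.0127  0.0929] yaw -62.68 tilt [ 0.001 -0.001 -1.   ] F [ 0.2 -2.4  5. ] w 0.461 q7 -0.49
tool units [-0.0246 -0.0007  0.0144] min rows 0.11415719830286063 spin units -0.0009
time: 16.55
position: [0.5699, -0.0124, 0.0924]
tool_rot: [0.0, 0.854, -0.52, 0.0]
contact_force: [0.6, 0.4, 0.4]
width: 0.842
time: 17.05
position: [0.5705, -0.0128, 0.0932]
tool_rot: [-0.0, 0.854, -0.52, 0.001]
contact_force: [-1.6, -1.2, 7.4]
width: 0.464
time: 17.45
position: [0.57, -0.0125, 0.0925]
tool_rot: [0.0, 0.854, -0.52, 0.0]
contact_force: [-0.2, -0.8, -0.6]
width: 0.842
t 17.45 pos [ 0.57   -0.0125  0.0925] yaw -62.67 tilt [ 0. -0. -1.] F [-0.2 -0.8 -0.6] w 0.842 q7 -0.49
tool units [-0.0227 -0.0017  0.0125] min rows 0.10379877891499263 spin units -0.0007
side farjaw E [0.0636 0.1157] 152
side strip E [0.0373 0.0797] 43
side handle E -0.1521 -0.0503
wrist farjaw E [0.0601 0.0653] 29
wrist strip E [0.0355 0.0718] 1237
wrist handle E -0.1535 -0.0537
```

View pics/i_wrist.png

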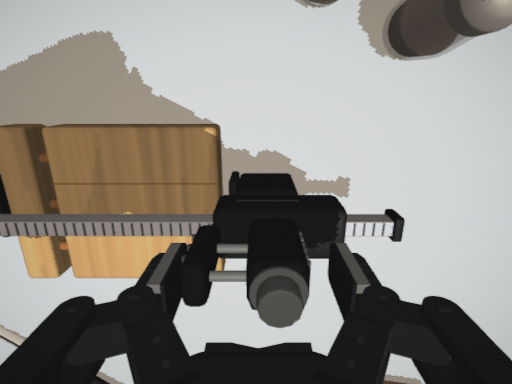

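View pics/i_side.png

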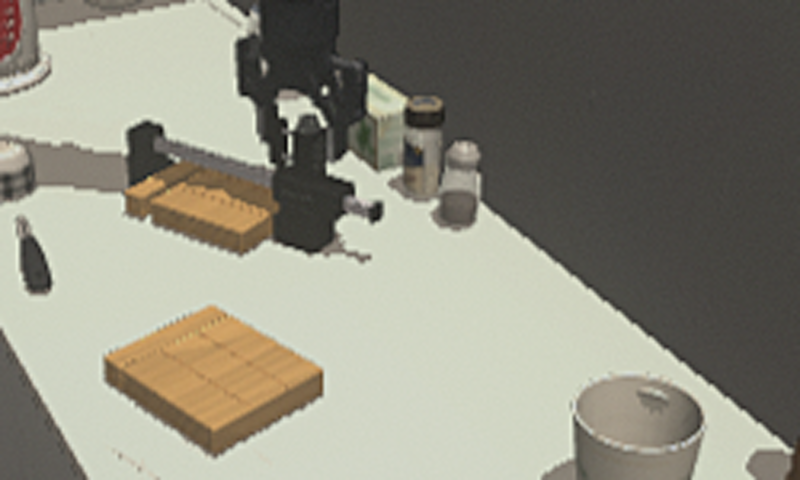

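Both views show the far jaw now just short of the strip, which still has its gap at column 60 of the wrist view. I'll keep pumping.

```bash
python3 -m creep '[[255,0,0,0,0],[255,0,0,0,0],[255,0,0,0,0],[255,0,0,0,0],[255,0,0,0,0],[255,0,0,0,0]]' 40
python3 look.py j1 side
python3 -m creep '[[40,0,0,0,0],[40,0,0,0,0],[40,0,0,0,0],[40,0,0,0,0]]'
python3 look.py j side wrist
```

```text
time: 18.15
position: [0.5707, -0.0123, 0.0939]
tool_rot: [-0.001, 0.854, -0.52, 0.001]
contact_force: [-3.3, 1.9, 15.7]
width: 0.465
t 18.15 pos [ 0.5707 -0.0123  0.0939] yaw -62.66 tilt [ 0.    -0.002 -1.   ] F [-3.3  1.9 15.7] w 0.465 q7 -0.49
tool units [-0.0237  0.0021  0.0193] min rows 0.12241750468046518 spin units -0.0007
side farjaw E [0.0627 0.1059] 153
side strip E [0.0325 0.0727] 21
side handle E -0.136 -0.0671
time: 18.6
position: [0.5697, -0.0123, 0.0923]
tool_rot: [0.0, 0.854, -0.52, -0.0]
contact_force: [-0.7, 0.4, 0.6]
width: 0.844
t 18.6 pos [ 0.5697 -0.0123  0.0923] yaw -62.66 tilt [-0.  0. -1.] F [-0.7  0.4  0.6] w 0.844 q7 -0.49
tool units [-0.0211 -0.0025  0.0113] min rows 0.09618418141303892 spin units -0.0006
side farjaw E [0.0632 0.1072] 158
side strip E [0.0337 0.0704] 21
side handle E -0.153 -0.0523
wrist farjaw E [0.061  0.0813] 67
wrist strip E [0.0318 0.0701] 512
wrist handle E -0.1534 -0.0534
```

View pics/j_wrist.png

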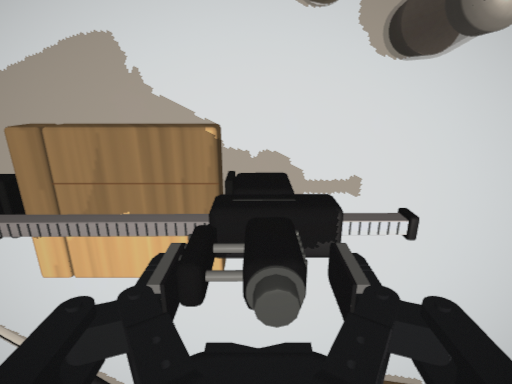

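View pics/j_side.png

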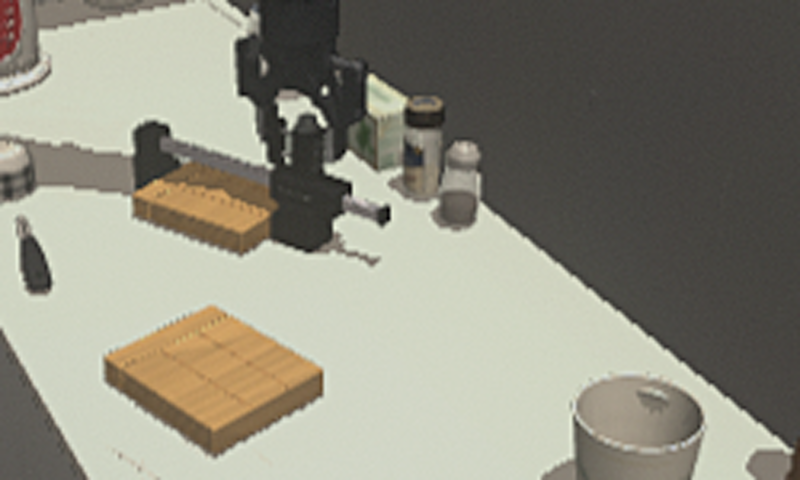

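The gap has closed in both views (wrist view, column 45 seam). Next I'll check tightness: the next squeeze should stop part way.

```bash
python3 -m creep '[[255,-0.01,0,0,0],[255,0,0,0,0],[255,0,0,0,0],[255,0,0,0,0],[255,0,0,0,0],[255,0,0,0,0],[255,0,0,0,0]]' 45
python3 look.py k1 side
python3 -m creep '[[40,0,0,0,0],[40,0,0,0,0],[40,0,0,0,0],[40,0,0,0,0]]'
python3 look.py k side wrist
```

```text
time: 19.4
position: [0.5693, -0.0096, 0.0937]
tool_rot: [-0.001, 0.854, -0.52, -0.0]
contact_force: [-3.6, 4.5, 16.3]
width: 0.514
t 19.4 pos [ 0.5693 -0.0096  0.0937] yaw -62.62 tilt [-0.002 -0.002 -1.   ] F [-3.6  4.5 16.3] w 0.514 q7 -0.5
tool units [-0.0083  0.0017  0.0185] min rows 0.08124402625624606 spin units -0.0002
side farjaw E [0.0644 0.1002] 170
side strip E [0.0309 0.0703] 17
side handle E -0.1348 -0.0631
time: 19.85
position: [0.569, -0.0106, 0.0925]
tool_rot: [0.0, 0.854, -0.52, 0.0]
contact_force: [-0.4, 0.6, -0.4]
width: 0.847
t 19.85 pos [ 0.569  -0.0106  0.0925] yaw -62.66 tilt [ 0. -0. -1.] F [-0.4  0.6 -0.4] w 0.847 q7 -0.5
tool units [-0.0123 -0.0016  0.0124] min rows 0.07027225454633979 spin units -0.0007
side farjaw E [0.0625 0.1084] 178
side strip E [0.0339 0.0715] 20
side handle E -0.1511 -0.0468
wrist farjaw E [0.0611 0.08  ] 178
wrist strip E [0.0319 0.0693] 397
wrist handle E -0.1518 -0.0516
```

View pics/k_wrist.png

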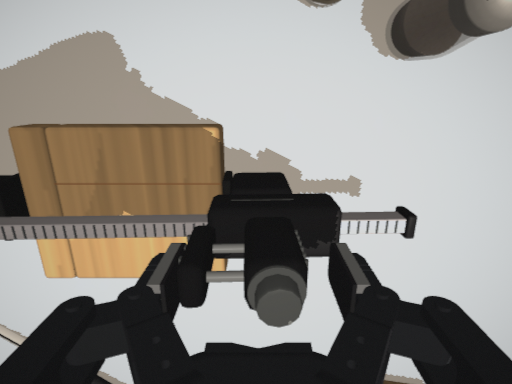

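View pics/k_side.png

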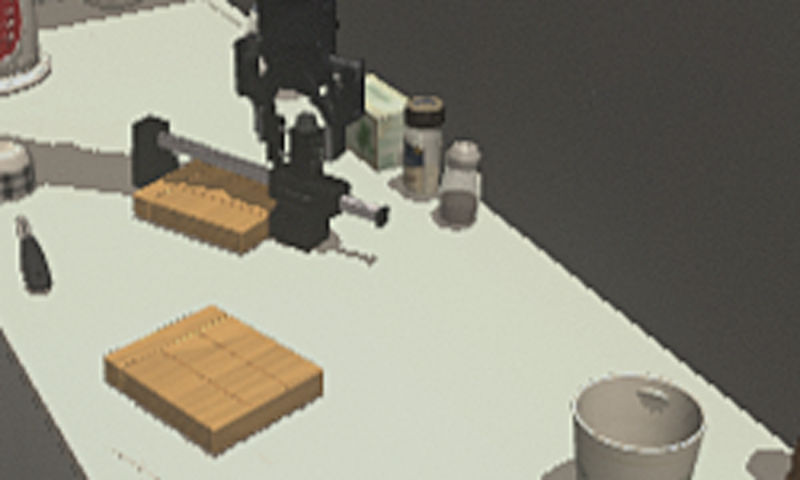

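```bash
python3 -m creep '[[255,0,0,0,0],[255,0,0,0,0],[255,0,0,0,0],[255,0,0,0,0],[255,0,0,0,0],[255,0,0,0,0]]' 45
python3 -m creep '[[255,0,0,0,0],[255,0,0,0,0],[255,0,0,0,0],[255,0,0,0,0]]' 60
python3 look.py l1 wrist
python3 -m creep '[[40,0,0,0,0],[40,0,0,0,0],[40,0,0,0,0],[40,0,0,0,0]]' 45
python3 - <<'E'
from h import *
a=np.radians(27.4); lat=np.array([np.cos(a),np.sin(a)]); e=np.array([-np.sin(a),np.cos(a)]); o=np.array([.5215,.0795])
for t in("g","i","j","k","l1"):
    d=dict(np.load(t+"_wrist.npz")); q=cloud(d); hsv=cv2.cvtColor(d["pixels"],cv2.COLOR_RGB2HSV)
    m=(hsv[...,1]>90)&(hsv[...,0]<25)&np.isfinite(q[...,2])
    q=q[m]; E_=(q[:,:2]-o)@e; L=(q[:,:2]-o)@lat
    for l0,l1 in((-.055,-.03),(.02,.055)):
        k=(L>l0)&(L<l1)&(q[:,2]>.02)&(q[:,2]<.035)&(abs(E_)<.1)
        if k.sum()>50: print(t,l0,E_[k].min().round(4),E_[k].max().round(4),'hist',np.histogram(E_[k],np.arange(.034,.09,.002))[0])
E
```

```text
time: 20.55
position: [0.5697, -0.0116, 0.0931]
tool_rot: [-0.0, 0.854, -0.52, 0.001]
contact_force: [0.2, -3.3, 4.6]
width: 0.524
time: 20.95
position: [0.5697, -0.0111, 0.0935]
tool_rot: [-0.0, 0.854, -0.52, 0.001]
contact_force: [-2.1, 0.6, 13.5]
width: 0.45
t 20.95 pos [ 0.5697 -0.0111  0.0935] yaw -62.68 tilt [ 0.001 -0.001 -1.   ] F [-2.1  0.6 13.5] w 0.45 q7 -0.5
tool units [-0.016   0.      0.0175] min rows 0.09490291699120312 spin units -0.0009
wrist farjaw E [0.0601 0.0833] 40
wrist strip E [0.0317 0.0692] 405
wrist handle E -0.1351 -0.0691
time: 21.4
position: [0.5688, -0.0104, 0.0922]
tool_rot: [0.0, 0.854, -0.52, -0.0]
contact_force: [-1.3, 1.4, -0.5]
width: 0.845
g -0.055 -0.0747 0.0799 hist [ 38  31  35  35  17   2   0   7   8  11   9 104  45  33  31  36  29  37
  38  33  37  31  24   0   0   0   0]
g 0.02 -0.0748 0.0806 hist [ 62  60  56  65  37   4   0   8  13  10  14 179  84  58  62  61  54  65
  58  60  60  64  43   3   0   0   0]
i -0.055 -0.0749 0.0795 hist [ 75  72  73  69  44   8   0   1  12  19  62 276  89  75  71  71  70  73
  75  67  72  65  35   0   0   0  
[... 223 characters left out ...]
  75  63  71  71  21
   0   0   0   0   0   0   0   0   0]
j 0.02 -0.0751 0.0752 hist [140 142 143 139  93  62 245 162 141 148 138 142 135 152 140 131 136  59
   2   0   1   0   0   0   0   0   0]
k -0.055 -0.0749 0.0683 hist [71 70 69 75 58 65 92 77 70 72 69 75 65 77 70 73 53  2  0  0  0  0  0  0
  0  0  0]
k 0.02 -0.0767 0.0775 hist [143 139 143 141  96 137 186 147 155 127 148 146 132 144 141 144 112  16
   0   0   0   1   0   0   0   0   0]
l1 -0.055 -0.0558 0.0684 hist [73 70 72 66 50 61 96 73 74 66 76 74 71 70 72 75 47  4  0  0  0  0  0  0
  0  0  0]
l1 0.02 -0.0778 0.0694 hist [130 144 133 148  94 126 193 144 141 139 137 141 134 146 135 140 113  15
   0   0   0   0   0   0   0   0   0]
```

View pics/l1_wrist.png

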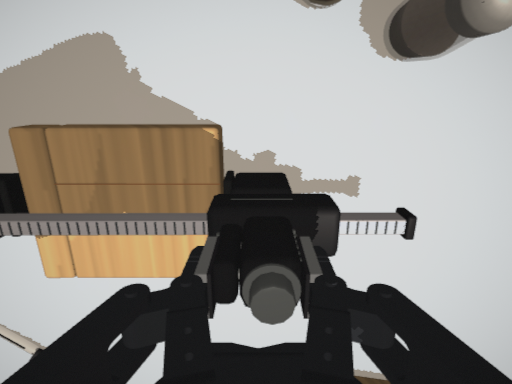

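Pushing with 60 N forces the trigger in against elastic give, although the bar tail stays at (408,222). Normal full strokes went right in at 40 N. I'll repeat with modest force to check that the trigger really is blocked.

```bash
python3 -m creep '[[255,0,0,0,0],[255,0,0,0,0],[255,0,0,0,0],[255,0,0,0,0],[255,0,0,0,0],[255,0,0,0,0],[255,0,0,0,0]]' 30
python3 -m creep '[[255,0,0,0,0],[255,0,0,0,0],[255,0,0,0,0]]' 30
python3 look.py m1 wrist
python3 -m creep '[[40,0,0,0,0],[40,0,0,0,0],[40,0,0,0,0],[40,0,0,0,0]]' 30
python3 look.py m wrist side
```

```text
time: 22.1
position: [0.5692, -0.01, 0.0932]
tool_rot: [-0.001, 0.854, -0.52, -0.0]
contact_force: [-2.8, 3.7, 9.0]
width: 0.543
time: 22.4
position: [0.5692, -0.01, 0.0932]
tool_rot: [-0.001, 0.854, -0.52, -0.0]
contact_force: [-2.4, 4.2, 10.6]
width: 0.548
t 22.4 pos [ 0.5692 -0.01    0.0932] yaw -62.64 tilt [-0.001 -0.001 -1.   ] F [-2.4  4.2 10.6] w 0.548 q7 -0.5
tool units [-0.0098  0.0003  0.0158] min rows 0.07448613016055916 spin units -0.0004
wrist farjaw E [0.0682 0.0759] 569
wrist strip E [0.0317 0.0694] 388
wrist handle E -0.1382 -0.0641
time: 22.85
position: [0.5692, -0.011, 0.0926]
tool_rot: [0.0, 0.854, -0.52, 0.0]
contact_force: [-0.2, -0.3, 0.1]
width: 0.843
t 22.85 pos [ 0.5692 -0.011   0.0926] yaw -62.68 tilt [ 0.001 -0.    -1.   ] F [-0.2 -0.3  0.1] w 0.843 q7 -0.5
tool units [-0.0144 -0.0016  0.013 ] min rows 0.07799202966954073 spin units -0.0009
wrist farjaw E [0.0605 0.0802] 135
wrist strip E [0.0329 0.0692] 388
wrist handle E -0.1516 -0.052
side farjaw E [0.0634 0.1063] 147
side strip E [0.0351 0.0725] 21
side handle E -0.15 -0.0494
```

View pics/m1_wrist.png

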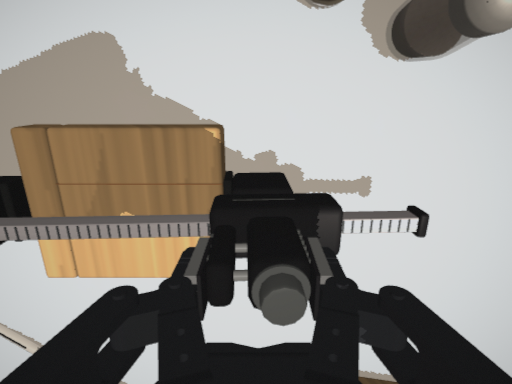

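View pics/m_wrist.png

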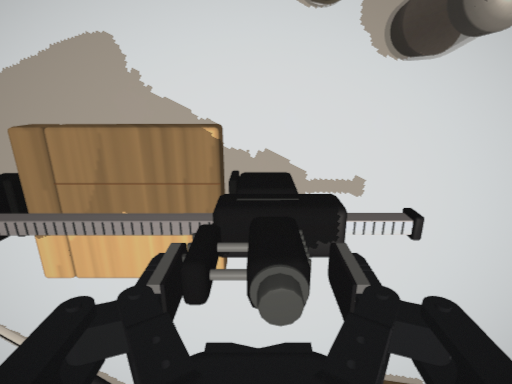

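At 30 N the trigger stops steadily at a width of 0.548 (about 47 mm), which is part way and matches strip home plus tight jaws. In m1 the tail is drawn further out to (427,222) and the seam at column 48 is closed. After release everything stays in place. Next is the button.

```bash
python3 -m creep '[[0,0,0,-0.12,0],[0,0,0,-0.2,0],[0,0,0,-0.2,0],[0,0,0,0,0],[0,0,0,0,0]]' 
python3 look.py n wrist side
python3 - <<'E'
from h import *
a=np.radians(27.4); lat=np.array([np.cos(a),np.sin(a)]); e=np.array([-np.sin(a),np.cos(a)]); o=np.array([.5215,.0795])
for n in("wrist","side"):
    d=dict(np.load(f"n_{n}.npz")); q=cloud(d); q=q[np.isfinite(q[...,2])]
    E_=(q[:,:2]-o)@e; L=(q[:,:2]-o)@lat
    k=(q[:,2]>.135)&(q[:,2]<.145)&(abs(L)<.03)&(E_<-.08)&(E_>-.15)
    print(n,k.sum(),'button E',E_[k].min().round(4),E_[k].max().round(4),'L',L[k].min().round(4),L[k].max().round(4),'z',np.median(q[k][:,2]), 'xy',((q[k].min(0)+q[k].max(0))/2).round(4))
    k=(q[:,2]>.085)&(q[:,2]<.132)&(abs(L)<.03)&(E_<-.04)&(E_>-.15)
    print('handle',E_[k].min().round(4),E_[k].max().round(4))
E
```

```text
time: 23.45
position: [0.5695, -0.0105, 0.1972]
tool_rot: [-0.001, 0.854, -0.52, 0.001]
contact_force: [-0.2, 0.0, -1.0]
width: 0.997
t 23.45 pos [ 0.5695 -0.0105  0.1972] yaw -62.65 tilt [ 0.    -0.002 -1.   ] F [-0.2  0.  -1. ] w 0.997 q7 -0.61
tool units [-0.013   0.0015  0.5362] min rows 2.1453038212899513 spin units -0.0005
wrist farjaw E [0.0629 0.1034] 1897
wrist strip E [0.0322 0.0693] 246
wrist handle E -0.1253 -0.0676
side farjaw E [0.0637 0.1054] 144
side strip E [0.0332 0.0732] 21
side handle E -0.124 -0.0658
wrist 510 button E -0.12 -0.1018 L -0.0075 0.0111 z 0.14003566686722513 xy [ 0.574  -0.0179  0.1387]
handle -0.1254 -0.0669
side 20 button E -0.1181 -0.1026 L -0.0104 0.0095 z 0.1385938392796382 xy [ 0.572  -0.02    0.1385]
handle -0.1258 -0.0642
```

View pics/n_wrist.png

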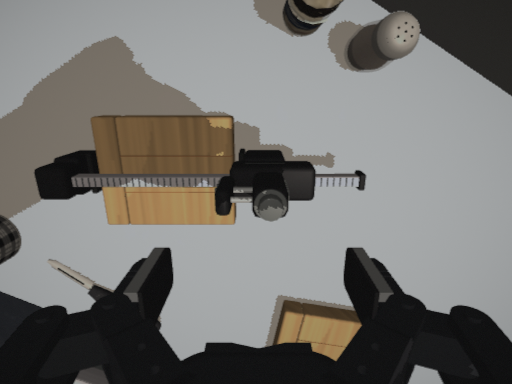

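View pics/n_side.png

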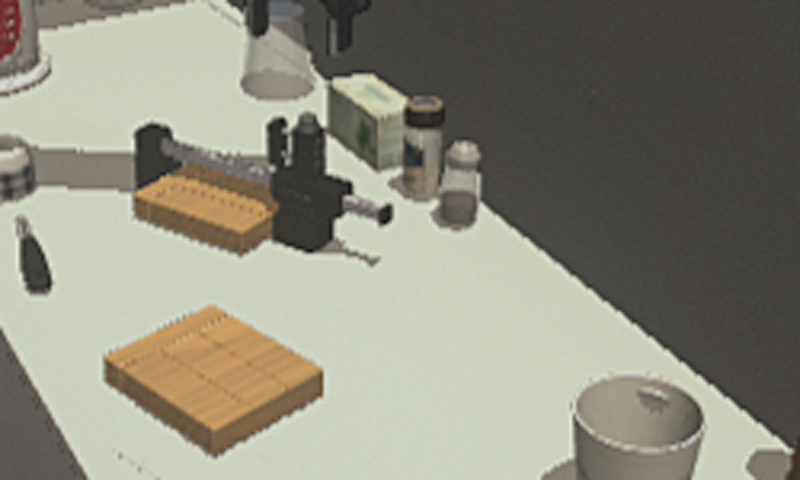

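Run:
```python
from h import *
a=np.radians(27.4); lat=np.array([np.cos(a),np.sin(a)]); e=np.array([-np.sin(a),np.cos(a)]); o=np.array([.5215,.0795])
for t in("g","h","i","j","k","l1","m1","m","n"):
    d=dict(np.load(t+"_wrist.npz")); q=cloud(d); q=q[np.isfinite(q[...,2])]; E_=(q[:,:2]-o)@e; L=(q[:,:2]-o)@lat; z=q[:,2]
    f=lambda k:(np.percentile(E_[k],[1,99])*1000).round(1) if k.sum()>10 else None
    print(t,'tail',f((z>.05)&(z<.072)&(abs(L)<.012)&(E_<-.12)&(E_>-.3)),'button',f((z>.1365)&(z<.143)&(abs(L)<.012)&(E_<-.09)&(E_>-.14)),
     'head top',f((z>.068)&(z<.08)&(L>.008)&(L<.017)&(E_<-.05)&(E_>-.18)),'slab',f((z>.025)&(z<.036)&(abs(L)>.03)&(abs(L)<.055)&(E_>-.1)&(E_<.04)),
     'farjaw',f((z>.06)&(z<.09)&(abs(L)>.008)&(abs(L)<.02)&(E_>.05)&(E_<.2)))
```

```text
g tail [-160.2 -158.8] button [-123.1 -106. ] head top [-156.4  -79.8] slab [-74.   38.7] farjaw [118.5 141.5]
h tail [-166.9 -156.4] button [-139.4 -101.9] head top [-153.1  -76. ] slab [-74.3  39.2] farjaw None
i tail [-192.4 -158.4] button [-139.8 -103.4] head top [-154.3  -77.6] slab [-74.2  38.9] farjaw None
j tail [-201.5 -156. ] button [-139.7 -102. ] head top [-151.9  -75.3] slab [-74.2  38.9] farjaw None
k tail [-199.  -153.5] button [-139.7 -101. ] head top [-149.4  -72.7] slab [-74.1  39. ] farjaw None
l1 tail [-199.2 -153.6] button [-139.1  -99.3] head top [-149.6  -73. ] slab [-73.8  38.8] farjaw None
m1 tail [-207. -154.] button [-126.2 -102.2] head top [-150.   -73.2] slab [-73.8  39. ] farjaw None
m tail [-202.7 -157.2] button [-139.8 -102.2] head top [-152.8  -75.9] slab [-74.3  39. ] farjaw None
n tail [-202.6 -156.3] button [-119.3 -101.8] head top [-153.4  -76. ] slab [-73.9  38.9] farjaw [ 76.1 104.2]
```

```bash
python3 -c "
from h import *
go([.5738,-.0182,.15],-62.6)"
python3 -m creep '[[255,0,0,0,0],[255,0,0,0,0],[255,0.042,0,0,0],[255,0,0,0,0],[255,0,0,0,0],[255,0,0,0,0]]' 30
python3 -c "
from h import *
go([.5738,-.0182,.15],-62.6)"
```

```text
t 23.55 pos [ 0.5684 -0.0102  0.1957] yaw -62.65 tilt [-0.001  0.001 -1.   ] F [-0.4 -0.1 -1. ] w 1.001 q7 -0.61
tool units [ 0.0481 -0.0057  0.2283] min rows 0.933345935589092 spin units -0.0005
time: 24.15
position: [0.5728, -0.0181, 0.1964]
tool_rot: [0.0, 0.854, -0.52, -0.0]
contact_force: [-0.4, 0.4, 0.4]
width: -0.002
t 24.15 pos [ 0.5728 -0.0181  0.1964] yaw -62.68 tilt [-0.  0. -1.] F [-0.4  0.4  0.4] w -0.002 q7 -0.59
tool units [ 0.0026 -0.0041  0.2322] min rows 0.9288243840352624 spin units -0.0009
```

```bash
python3 -m creep '[[255,0.003,-0.004,0.1,0],[255,0,0,0.1,0],[255,0,0,0.06,0],[255,0,0,0.02,0],[255,0,0,0.015,0],[255,0,0,0.01,0]]'
python3 -m creep '[[255,0,0,0.01,0],[255,0,0,0.01,0],[255,0,0,0,0]]'
```

```text
time: 24.75
position: [0.5741, -0.0182, 0.136]
tool_rot: [-0.0, 0.854, -0.52, 0.0]
contact_force: [-1.6, 0.6, 1.9]
width: -0.005
time: 25.05
position: [0.574, -0.0182, 0.1318]
tool_rot: [-0.0, 0.854, -0.52, 0.0]
contact_force: [-1.5, 0.6, 3.9]
width: 0.001
```

```bash
python3 -m creep '[[255,0,0,0.01,0],[255,0,0,0.005,0],[255,0,0,0,0],[255,0,0,0,0],[255,0,0,0,0],[255,0,0,0,0]]'
python3 look.py p side wrist
```

```text
time: 25.65
position: [0.5759, -0.0189, 0.1314]
tool_rot: [-0.002, 0.854, -0.52, 0.002]
contact_force: [-4.9, 1.0, 28.6]
width: -0.002
t 25.65 pos [ 0.5759 -0.0189  0.1314] yaw -62.68 tilt [ 0.002 -0.005 -1.   ] F [-4.9  1.  28.6] w -0.002 q7 -0.53
tool units [-0.0653  0.0109  0.207 ] min rows 0.8693091134687576 spin units -0.0009
side farjaw E [0.0633 0.1514] 208
side strip E [0.0369 0.0725] 23
side handle E -0.1255 -0.0671
wrist farjaw E [0.0605 0.0836] 492
wrist strip E [0.0311 0.0695] 302
wrist handle E -0.1268 -0.0688
```

View pics/p_side.png

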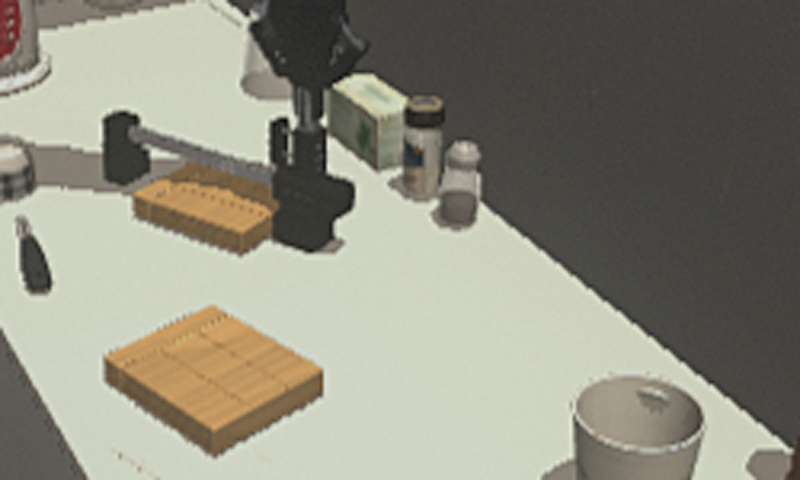

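View pics/p_wrist.png

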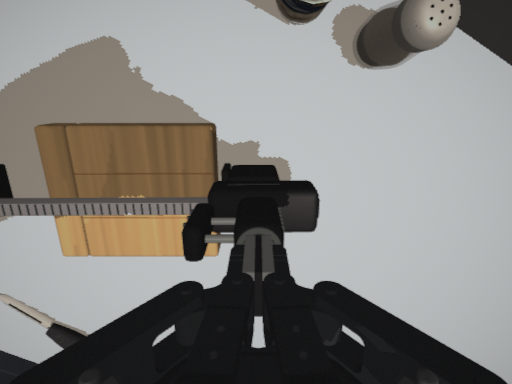

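Both views show the jaw sprung back: the far jaw is out at (122,148) in the side view and the tail has disappeared behind the head. The strip is still home. I'll hold a little longer, then release and regrip.

```bash
python3 -m creep '[[255,0,0,0,0],[255,0,0,0,0],[255,0,0,0,0],[255,0,0,0,0],[255,0,0,0,0],[255,0,0,0,0]]'
python3 -m creep '[[255,0,0,-0.1,0],[200,0,0,-0.15,0],[0,0,0,-0.2,0],[0,0,0,0,-0.095],[0,0,0,0,-0.095],[0,0,0,0,-0.095],[0,0,0,0,-0.095],[0,0,0,0,-0.095]]'
python3 -m creep '[[0,0,0,0,-0.095],[0,0,0,0,-0.095],[0,0,0,0,-0.095],[0,0,0,0,-0.095],[0,0,0,0,-0.095],[0,0,0,0,-0.05],[0,0,0,0,0],[0,0,0,0,0]]'
python3 look.py q side wrist
python3 - <<'E'
from h import *
a=np.radians(27.4); lat=np.array([np.cos(a),np.sin(a)]); e=np.array([-np.sin(a),np.cos(a)]); o=np.array([.5215,.0795])
for n in("wrist","side"):
    d=dict(np.load(f"q_{n}.npz")); q=cloud(d); q=q[np.isfinite(q[...,2])]
    E_=(q[:,:2]-o)@e; L=(q[:,:2]-o)@lat
    k=(q[:,2]>.135)&(q[:,2]<.145)&(abs(L)<.03)&(E_<-.08)&(E_>-.15)
    print(n,k.sum(),'button E',E_[k].min().round(4),E_[k].max().round(4),'L',L[k].min().round(4),L[k].max().round(4),'z',np.median(q[k][:,2]), 'xy',((q[k].min(0)+q[k].max(0))/2).round(4))
    k=(q[:,2]>.085)&(q[:,2]<.132)&(abs(L)<.03)&(E_<-.04)&(E_>-.15)
    print('handle',E_[k].min().round(4),E_[k].max().round(4))
    k=(q[:,2]>.05)&(q[:,2]<.075)&(abs(L)<.03)&(E_<.08)&(E_>-.06)
    v=cv2.fitLine(q[k].astype(np.float32),cv2.DIST_HUBER,0,.01,.01).ravel(); print('bar',np.degrees(np.arctan2(v[1],v[0])))
E
```

```text
time: 26.35
position: [0.5759, -0.0189, 0.1314]
tool_rot: [-0.002, 0.854, -0.52, 0.002]
contact_force: [-5.3, 1.6, 29.0]
width: -0.001
time: 27.15
position: [0.574, -0.0182, 0.2186]
tool_rot: [-0.0, 0.985, -0.17, 0.0]
contact_force: [0.7, 0.0, 0.2]
width: 1.003
time: 27.95
position: [0.5739, -0.0183, 0.2185]
tool_rot: [-0.0, 0.972, 0.235, 0.0]
contact_force: [-0.5, 0.5, 0.9]
width: 1.0
t 27.95 pos [ 0.5739 -0.0183  0.2185] yaw 27.18 tilt [ 0. -0. -1.] F [-0.5  0.5  0.9] w 1.0 q7 0.7
tool units [-0.0025 -0.0573  0.6425] min rows 2.580221389535444 spin units 0.9976
side farjaw E [0.0638 0.1525] 190
side strip E [0.0342 0.0716] 18
side handle E -0.1226 -0.0656
wrist strip E [0.0315 0.0536] 249
wrist handle E -0.125 -0.0679
wrist 432 button E -0.1196 -0.1015 L -0.0078 0.0107 z 0.14004334562645132 xy [ 0.5735 -0.0181  0.1385]
handle -0.125 -0.067
bar 117.44638
side 20 button E -0.1167 -0.1017 L -0.0115 0.007 z 0.13982559782433296 xy [ 0.5709 -0.0201  0.139 ]
handle -0.1253 -0.0645
bar 117.31562
```

View pics/q_side.png

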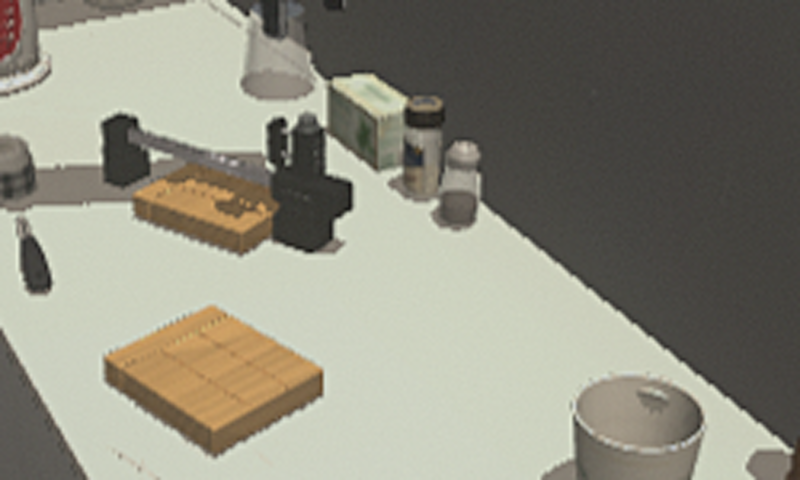

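View pics/q_wrist.png

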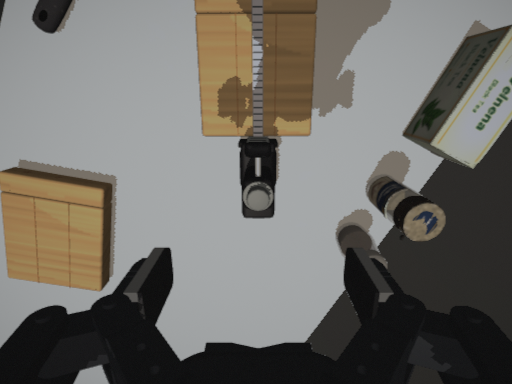

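Both views agree: the clamp is open, the board closed and the bar at 117.4°. I'll regrip the handle by its sides and lift.

```bash
python3 -m creep '[[0,0,0,0.15,0],[0,0,0,0.15,0],[0,0,0,0.15,0],[0,0,0,0.15,0],[0,0,0,0.05,0],[0,0,0,0,0]]' 90
python3 -m creep '[[255,0,0,0,0],[255,0,0,0,0],[255,0,0,0,0],[255,0,0,0,0],[255,0,0,0,0],[255,0,0,0,0]]' 90
python3 -m creep '[[255,0,0,-0.05,0],[255,0,0,-0.05,0],[255,0,0,-0.15,0],[255,0,0,-0.2,0],[255,0,0,-0.22,0],[255,0,0,-0.22,0],[255,0,0,0,0]]' 90
python3 look.py s side
```

```text
time: 28.65
position: [0.573, -0.0181, 0.0875]
tool_rot: [-0.0, 0.972, 0.236, -0.001]
contact_force: [-0.4, -0.0, -0.1]
width: 0.998
time: 29.25
position: [0.5743, -0.0182, 0.0894]
tool_rot: [-0.0, 0.972, 0.236, 0.001]
contact_force: [-1.5, 0.1, 5.8]
width: 0.291
time: 29.95
position: [0.5767, -0.0192, 0.2731]
tool_rot: [0.001, 0.972, 0.236, 0.005]
contact_force: [0.8, -0.5, -4.5]
width: 0.296
t 29.95 pos [ 0.5767 -0.0192  0.2731] yaw 27.3 tilt [ 0.009  0.004 -1.   ] F [ 0.8 -0.5 -4.5] w 0.296 q7 0.67
tool units [-0.0212 -0.0717  0.9153] min rows 3.673378649787973 spin units 0.9989
side farjaw E [0.0664 0.1484] 361
side strip E [0.0306 0.0695] 22
```

View pics/s_side.png

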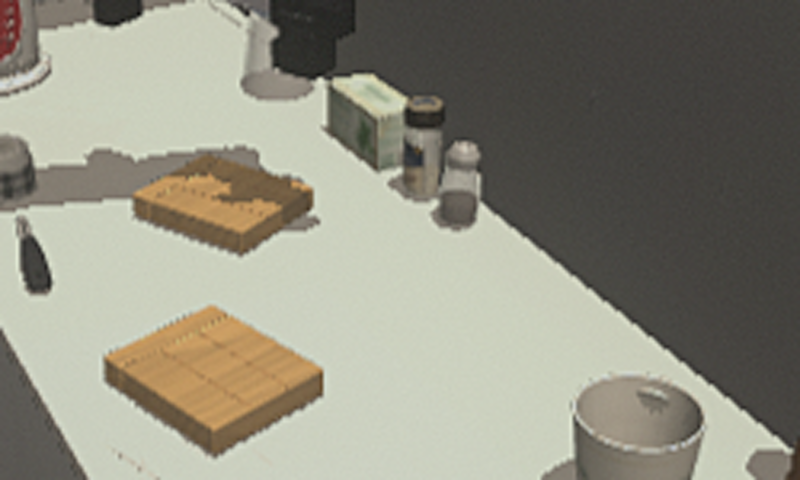

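The side view shows the clamp clear of the board, with the strip flush. I'll carry it back the way it came.

```bash
python3 -c "
from h import *
go([.53,-.09,.265],-29)"
python3 -m creep '[[255,-0.09,0.05,0.01,0],[255,-0.09,0.05,0.01,0],[255,-0.09,0.05,0.01,0],[255,-0.09,0.05,0.01,0],[255,0,0,0,0.08],[255,0,0,0,0.08],[255,0,0,0,0.08],[255,0,0,0,0.08]]'
python3 -m creep '[[255,0,0,0,0.08],[255,0,0,0,0.08],[255,0,0,0,0.08],[255,0,0,0,0.063],[255,0,0,0,0],[255,0,0,0,0]]'
python3 -c "
from h import *
go([.445,-.30,.265],-29)"
```

```text
t 30.0 pos [ 0.5753 -0.0186  0.2699] yaw 27.33 tilt [ 0.006  0.002 -1.   ] F [ 0.4  0.5 -5.6] w 0.292 q7 0.67
tool units [-0.3652  0.2129  0.0228] min rows 1.693271448305505 spin units 0.6259
time: 30.8
position: [0.5272, -0.0881, 0.2582]
tool_rot: [-0.0, 1.0, -0.016, -0.0]
contact_force: [0.1, -0.2, -4.6]
width: 0.295
time: 31.4
position: [0.5276, -0.0875, 0.2582]
tool_rot: [0.0, 0.969, -0.247, -0.0]
contact_force: [0.3, 0.3, -4.4]
width: 0.294
t 31.4 pos [ 0.5276 -0.0875  0.2582] yaw -28.61 tilt [-0.001  0.    -1.   ] F [ 0.3  0.3 -4.4] w 0.294 q7 -0.08
tool units [ 0.1462  1.1308 -0.0336] min rows 4.562681095159493 spin units 0.0044
```

```bash
python3 -m creep '[[255,0.0245,0.188,-0.003,0],[255,0.0245,0.188,-0.003,0],[255,0.0245,0.188,-0.003,0],[255,0.0245,0.188,-0.003,0],[255,0.0245,0.188,-0.003,0],[255,0.0245,0.188,-0.003,0],[255,0,0,0,0.08],[255,0,0,0,0.08]]'
python3 -m creep '[[255,0,0,0,0.08],[255,0,0,0,0.08],[255,0,0,0,0.08],[255,0,0,0,0.08],[255,0,0,0,0.08],[255,0,0,0,0.08],[255,0,0,0,0.031],[255,0,0,0,0]]'
python3 -c "
from h import *
go([.463,-.345,.26],-89.0)"
```

```text
time: 32.2
position: [0.444, -0.3009, 0.2623]
tool_rot: [-0.0, 0.929, -0.37, 0.0]
contact_force: [-0.1, 0.5, -4.8]
width: 0.29
time: 33.0
position: [0.4452, -0.2988, 0.2619]
tool_rot: [0.0, 0.713, -0.701, -0.0]
contact_force: [-0.5, -0.7, -5.8]
width: 0.291
t 33.0 pos [ 0.4452 -0.2988  0.2619] yaw -89.04 tilt [-0.  0. -1.] F [-0.5 -0.7 -5.8] w 0.291 q7 -0.52
tool units [ 0.2323 -0.085   0.0091] min rows 0.9901789751318716 spin units -0.0004
```

```bash
python3 -m creep '[[255,0.078,-0.028,0,0],[255,0.078,-0.028,0,0],[255,0.076,-0.028,0,0],[255,0,0,0,0],[255,0,0,0.1,0],[255,0,0,0.15,0],[255,0,0,0.15,0],[255,0,0,0.15,0]]'
python3 -m creep '[[255,0,0,0.15,0],[255,0,0,0.07,0],[255,0,0,0.03,0],[255,0,0,0,0],[255,0,0,0,0]]'
python3 look.py u side
python3 -c "
from h import *
go([.463,-.345,.0895],-89.0)"
```

```text
time: 33.8
position: [0.463, -0.3442, 0.151]
tool_rot: [-0.0, 0.714, -0.7, -0.0]
contact_force: [0.7, -0.2, -4.7]
width: 0.294
time: 34.3
position: [0.4636, -0.3455, 0.1033]
tool_rot: [-0.0, 0.713, -0.701, 0.001]
contact_force: [0.0, -0.2, -5.1]
width: 0.299
t 34.3 pos [ 0.4636 -0.3455  0.1033] yaw -89.09 tilt [ 0.001 -0.001 -1.   ] F [ 0.  -0.2 -5.1] w 0.299 q7 -0.32
tool units [-1.6777 -0.5494  0.0656] min rows 7.066195357494354 spin units -0.2943
side strip E [0.0325 0.0713] 30
t 34.35 pos [ 0.4637 -0.3455  0.1034] yaw -89.1 tilt [ 0.001 -0.002 -1.   ] F [ 0.1 -1.1 -3.7] w 0.291 q7 -0.32
tool units [-0.0028  0.0036  0.0696] min rows 0.27885481605623536 spin units -0.0011
```

View pics/u_side.png

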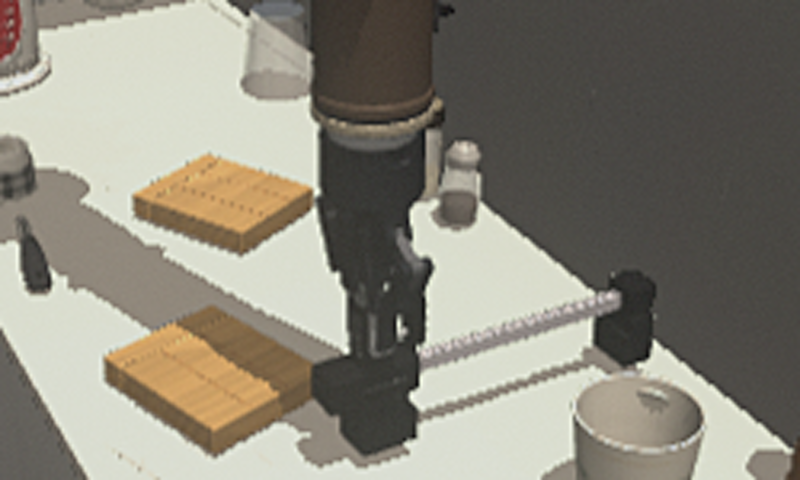

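The side view shows the clamp about 14 mm above the worktop, level, clear of the second board and the mug. I'll set it down and release.

```bash
python3 -m creep '[[255,0,0,0.03,0],[255,0,0,0.02,0],[255,0,0,0.01,0],[255,0,0,0.01,0],[255,0,0,0,0],[255,0,0,0,0]]'
python3 -m creep '[[90,0,0,0,0],[90,0,0,0,0],[60,0,0,0,0],[60,0,0,0,0]]'
python3 -m creep '[[60,0,0,-0.1,0],[40,0,0,-0.2,0],[0,0,0,-0.25,0],[0,0,0,-0.2,0],[0,0,0.2,0,0],[0,0,0.2,0,0],[0,0,0,0,0]]'
python3 look.py v side wrist top
```

```text
time: 34.95
position: [0.4631, -0.3448, 0.0895]
tool_rot: [-0.001, 0.712, -0.702, 0.0]
contact_force: [-2.9, 5.3, 15.7]
width: 0.294
time: 35.35
position: [0.4632, -0.345, 0.0881]
tool_rot: [0.0, 0.713, -0.702, 0.0]
contact_force: [-0.4, 0.5, -0.7]
width: 0.767
time: 36.05
position: [0.3778, -0.3469, 0.2385]
tool_rot: [-0.001, 0.71, -0.704, -0.001]
contact_force: [-0.4, -0.5, 0.3]
width: 1.002
t 36.05 pos [ 0.3778 -0.3469  0.2385] yaw -89.49 tilt [-0.002 -0.    -1.   ] F [-0.4 -0.5  0.3] w 1.002 q7 -0.39
tool units [-1.6831 -0.9668  0.7456] min rows 8.317158327242634 spin units -0.2988
side strip E [0.0308 0.072 ] 23
top strip E [0.031  0.0695] 90
```

View pics/v_side.png

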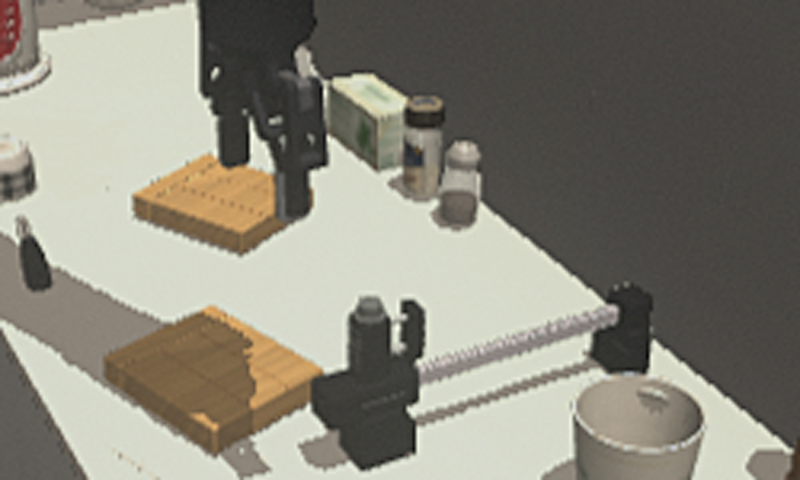

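View pics/v_top.png

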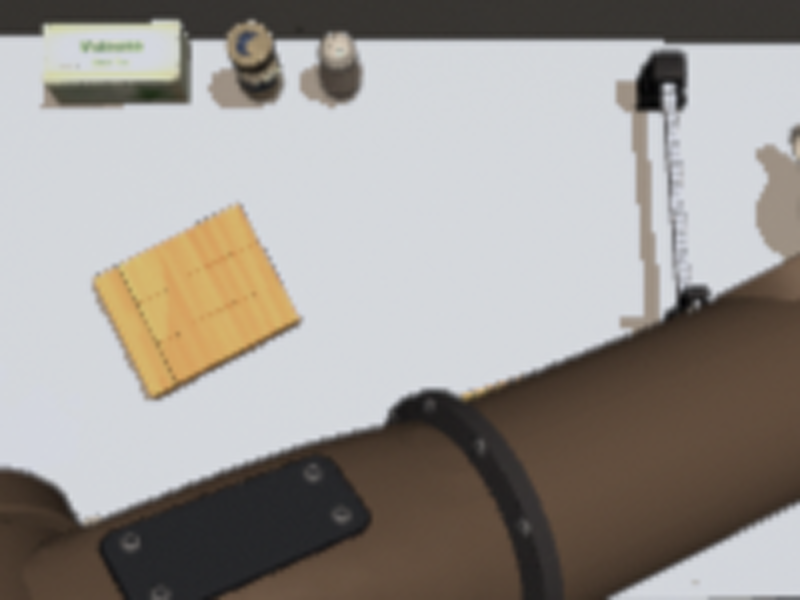

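View pics/v_wrist.png

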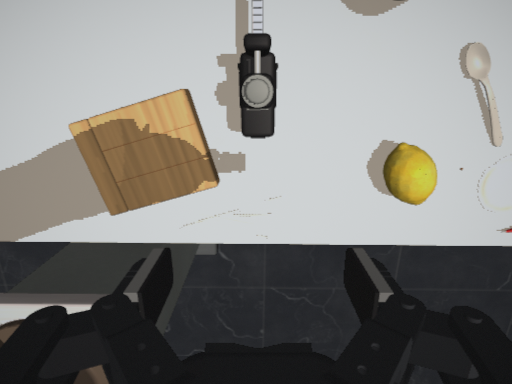

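The top view shows the target board closed, with its seam at (122,270)–(175,380) now just a line. The clamp stands upright at (670,80)–(690,300), well clear, and the jars and carton are where they were. The wrist view shows the gripper free of everything. Handing in.

```bash
python3 -c "
from plant import r
print(r.sign_off())"
```

```text
the job is handed in; nothing more can be done
None
```

The strip is home, and the clamp is off the board, standing upright on its feet about 0.3 m away. I handed the job in at about 36 s of the 72 s allowed.

I set the clamp lengthwise over the board and pumped four full strokes at 40 N. The next squeezes, at 45 N and then 30 N, stopped part way. I then held the button down for over a second until the jaw sprang fully open, and carried the clamp back close to where it started.

**Last checks:**
- **Strip:** the top view shows the seam closed, and the outer face measures 69.5 mm along the board against 70 mm at home.
- **Clamp opening:** it is about fully open; from the handle to the back of the far jaw measures about 263 mm, where fully open is 262 mm.
- **Other things:** the jar, shaker, carton, second board and mug look unmoved in the last views; the arm hid some of the left of the worktop from above.

**What disagreed:**
- **Trigger forced in once:** one squeeze at 60 N pushed the trigger right in without drawing the jaw any further. A 30 N squeeze afterwards stopped part way again, at about the point expected for jaws tight on a 145 mm board.
- **Near pad contact:** at that 30 N stop, camera measurements put the near pad about 3–5 mm short of the slab end. The bar travel says the jaws were tight on both ends, and I went by that.
- **Slack on release:** the ratchet fell back to its last tooth each time I let the trigger go, leaving some slack. The strip stayed home.

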